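# Bring the trolley wheel's valve to the top

## Robot

A 7-joint arm with a two-finger parallel gripper is mounted at the origin on a cart in front of the work surface, level with it; the furniture and walls round the work are solid. World frame = base frame: x ahead of the robot, y to its left, z up, the work surface at z = 0. Lengths are in m, angles in rad, forces in N, time in s.
With the tool pointing down it reaches from about 0.4 to 0.75 m from the base axis. Payload 19.5 kg.
Tool frame: the origin (TCP) lies between the finger pads; the fingertips stand 14 mm ahead of it and the grasp point (between the pads) lies 5 mm behind it; x points along the fingers, y is the direction in which the jaws open and shut, and the axes are right-handed (so a half turn about x gives the same grasp; the last joint's range is limited). The gripper opens to 85 mm and grips with 20 to 120 N. Pads are 22 mm wide; open, the fingers measure 114 mm over their backs; the gripper's body (76 mm by 85 mm) begins 54 mm behind the grasp point. The pads swing forward as they close: fully open they stand 13 mm farther back than shut.
Start: joints at [-1.169, 0.707, -0.028, 1.485, 0.022, 0.951, -0.075], TCP at [0.247, 0.519, 0.245] pointing down, gripper open.
Joint ranges: [-2.71, 2.71], [-0.32, 2.16], [-1.57, 1.52], [0, 2.45], [-1.46, 4.6], [0, 2.02], [-2.83, 2.83]. Speed limits (rad/s): [1.89, 1.89, 2.57, 2.57, 3.01, 3.01, 3.01].

## Interface

Orientations are given as a unit quaternion [x, y, z, w].
In Python, from station import telemetry, viewer, close_job gives the robot as it stands.
- The arm moves only by the shell command python3 -m inch 'ROWS'. ROWS is a JSON object of lists of equal length, an entry for each row: "claw": the closure in counts, from 0 (fully open) to 255 (shut); "delta_pos": the shift along the world's x, y, z in cm, a list of three; "twist": the turn, a rotation vector about the world's x, y, z in degrees, a list of three. In form: {"claw": [claw, ...], "delta_pos": [[x, y, z], ...], "twist": [[ax, ay, az], ...]}. A call has 1 to 5 rows; each row is the pose to reach, as a shift and turn from the pose commanded when the call began; what a row does not reach only later rows make up. A row lasts 1/10 s, in which the tool goes at most 50 mm and 8.59 degrees, less where a joint would pass 70% of its speed; a pose out of reach is approached as far as the arm can. A call with a gripper value outside its range is refused whole. The fingers move at their own pace and stop on an object; the grip force is fixed at half the most. Time passes only in rows, so rows that repeat a pose let the fingers close. It gives the time, the measured TCP pose, the force and the opening at its end, in the units of the state.
- telemetry.read_state(): the state, without advancing time (a new reading comes with each control period).
- viewer.snapshot(name): name is "scene" or "top" or "wrist"; returns a dict with "pixels" (384x512x3 uint8, red, green, blue), "fx", "fy", "cx", "cy" (pixels), "k1" (the pictures are not rectified: a ray, as slopes to the right and down, at radius r is drawn at 1 + k1 r^2 times it, then the intrinsics apply), "position" and "rotation" of the camera in the world; the wrist camera has in their place "mount" (4x4, takes a point from camera to tool coordinates, whose origin is the TCP and whose axes are the tool frame's). Camera axes: x right, y up, looking along -z (the intrinsics and any distortion apply to the point x, -y, -z); pixel columns grow to the right and rows downward; lengths in m; the calibration is good to about 2 mm. A picture is of the moment at which its call begins: read the wrist's pose just before it. There is no depth.
- close_job(): hands the job in, once; it reports no verdict.
The state is a dict: "clock": time; "joints": joint angles; "qd": joint speeds; "joint_efforts": joint torques, N m; "eef_pos": TCP position; "ee_rot": TCP orientation; "force": force on the tool from outside, world axes, zero at the start; "moment": the same for the moment, N m; "opening": finger opening in m.
Only numpy, scipy, OpenCV 4.12 (cv2) and the standard library are available. Lean on these libraries where they do the work, as an engineer would, in place of code of your own. Each camera call takes 0.05 s, during which the arm holds its last target.

## Task

The small trolley wheel on the sloping stand is about to be pumped up. Push its spokes with the fingertips, one after another, to turn the wheel steadily, without spinning it, until the valve stem is at the very top of the wheel, straight above the axle, and leave it there. Do not grip or lift anything, do not press on the tyre or the valve, and do not shift the stand or the things around it.

Things in the scene. Friction and masses are not known exactly. Their poses are not given: they have to be found in the camera images.
- stand: Loose heavy stand (about 5 kg), to stay put: board 250 (x) x 320 (y) x 20 mm, origin at the centre of its underside, x away from the robot, y left, z up. The wheel's face slopes 45 degrees, looking up and back at the robot: in this frame its normal (axle, outwards) is n = (-0.707, 0, 0.707), its up-slope direction u = (0.707, 0, 0.707), its left is y.
- axle (a point): The wheel's centre, on the axle in the wheel's middle plane; 140 mm above the stand's origin. In front of the hub is a fixed steel boss, radius 18 mm, reaching 42 mm out along n.
- rod_left (a point): Outer front end (141 mm from the axle line) of a fixed straight steel rod, 10 mm thick, from the boss out over the wheel's front, 28 mm out along n from the middle plane, 70 degrees left of u. It bends round the tyre and returns behind, 34 mm behind the middle plane. The three rods part the wheel into sectors: the upper one, 140 degrees wide, is the roomiest for pushing a spoke.
- rod_right (a point): The same point of a like rod, 70 degrees right of u.
- rod_low (a point): The same point of a like rod that runs straight down-slope, opposite u.
- wheel (a joint): Turn of the wheel (rad): 0 or any whole turn = valve at the top; grows anticlockwise seen from the robot (stem from top to left). The stem lies along cos q * u + sin q * y from the axle. It turns both ways without end and stays where left (friction 0.25 N m, a little more when fast: 4 to 6 N at mid-spoke). It starts at 2.2 to 4.08, valve low.
- spokes: Five straight aluminium spokes, 14 mm wide, 12 mm thick along the axle, centred on the middle plane, free from the hub (radius 26 mm) to radius 103 mm. Origin at the wheel's centre, x towards the valve, z = n. They stand at 36, 108, 180, 252 and 324 degrees from the valve, so that it is in the middle of a gap.
- tyre: Black tyre on an aluminium rim, turning with the wheel: rim inner radius 103 mm, tyre outer radius 137 mm, 32 mm wide. Same origin and axes as the spokes. Not to be pressed.
- valve: Brass valve stem with black cap and foot, 11 to 18 mm thick, from the rim inwards to radius 82 mm. Same origin and axes as the spokes. Not to be pressed.
- stem (a point): Point on the valve stem, 92 mm from the axle.
- block: Loose hardwood block 50x100x32 mm lying left of the stand; bystander. Origin at the centre of its underside.
- pliers: Loose pliers 63x201x14 mm lying right of the stand; bystander.
- pins_jar: Loose glass jar with yellow lid, 60 mm across, 75 mm high, at the left; bystander.
- sanding_ring: Loose brown sanding belt ring, 104 mm across, 50 mm high, at the right; bystander.
- stone: Loose sharpening stone on a wooden bed, 65x190x28 mm, front right; bystander.
- oil: Loose small blue and white bottle, 45 mm across, 120 mm high, back left; bystander.

How it is judged:
By the outcome, as a careful person would: the job done as asked, in the order asked, and still so for the second after the job is handed in, with the robot touching nothing.
It also fails if it takes over 61 s, if anything falls off the work surface, if the arm or the gripper's body presses on something with over 40 N, if the wrist force passes 120 N, or if a joint passes its speed limit or range.

## Working session

There is one attempt and no reset: what is moved stays moved. The work goes in short steps, Python scripts to look and compute and a shell command to move; the robot and the scene stay as the last step left them, time stands still between calls to the robot, and variables do not carry over. Pictures are saved under pics/ and viewed, and the job is handed in when it is done.

```bash
ls; mkdir -p pics
python3 - <<'E'
from station import telemetry, viewer
import cv2,pickle
print(telemetry.read_state())
for n in ["scene","top","wrist"]:
    s=viewer.snapshot(n)
    pickle.dump(s,open(f"{n}0.pkl","wb"))
    cv2.imwrite(f"pics/{n}0.png",cv2.resize(s["pixels"][:,:,::-1],None,fx=1.5,fy=1.5))
    print(n,{k:v for k,v in s.items() if k!="pixels"})
E
```

```text
pics
{'clock': 0.0, 'joints': array([-1.16874208,  0.70709956, -0.02760201,  1.48499437,  0.02200317,
        0.95088936, -0.07551003]), 'qd': array([ 4.80717855e-04, -2.34190735e-04, -2.10219100e-04, -3.03441073e-04,
        1.23881318e-03, -1.00019036e-03, -4.76667518e-05]), 'joint_efforts': array([ 1.31212378e-04, -8.83214951e+01,  1.23507254e+00, -2.36163676e+01,
        1.69417489e-02,  6.46614892e-03,  1.53578007e-04]), 'eef_pos': array([0.24676893, 0.5190844 , 0.24483065]), 'ee_rot': array([ 0.15523488,  0.68983957, -0.15599199,  0.68970284]), 'force': array([-0.48528283, -0.63591604,  0.24329433]), 'moment': array([-0.04982897, -0.01434074, -0.01473065]), 'opening': 0.08537807220140167}
scene {'fx': 373.2082306806832, 'fy': 373.2082306806832, 'cx': 254.92009341799275, 'cy': 188.30577386782744, 'k1': -0.018917911828471686, 'position': array([-0.23714206, -0.63238278,  0.89640123]), 'rotation': array([ 0.39711826, -0.17977381, -0.38401542,  0.81394756])}
top {'fx': 479.763413240944, 'fy': 479.763413240944, 'cx': 255.76706506663396, 'cy': 185.5160295918834, 'k1': -0.07008626480876909, 'position': array([0.26664238, 0.01170554, 2.04694836]), 'rotation': array([-0.04383602,  0.04274362,  0.7079979 , -0.70355552])}
wrist {'fx': 336.6660038017271, 'fy': 336.6660038017271, 'cx': 260.34190744322495, 'cy': 191.67221561230625, 'k1': -0.027892893317347324, 'mount': array([[-6.77541578e-04,  2.86574863e-01, -9.58057612e-01,
        -1.28218901e-01],
       [ 9.99999438e-01, -5.86673803e-04, -8.82689257e-04,
         3.75014189e-04],
       [-8.15023856e-04, -9.58057672e-01, -2.86574305e-01,
        -7.26807020e-02],
       [ 0.00000000e+00,  0.00000000e+00,  0.00000000e+00,
         1.00000000e+00]])}
```

View pics/scene0.png

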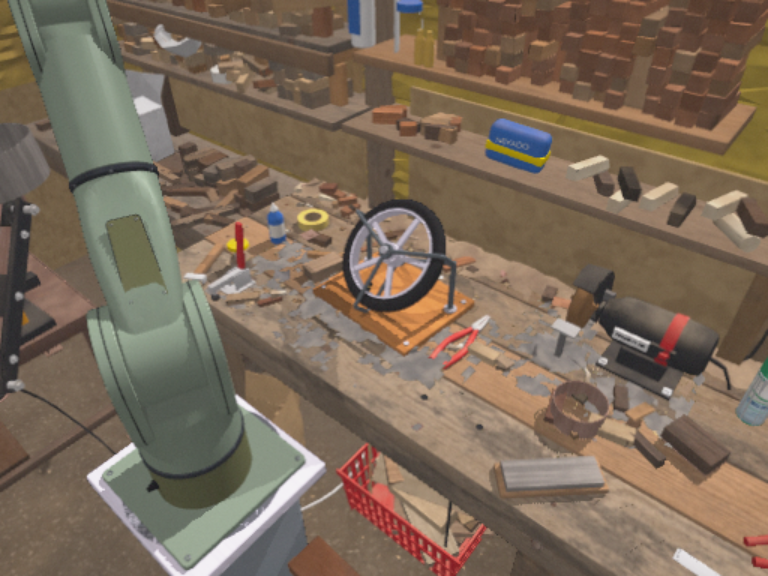

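View pics/top0.png

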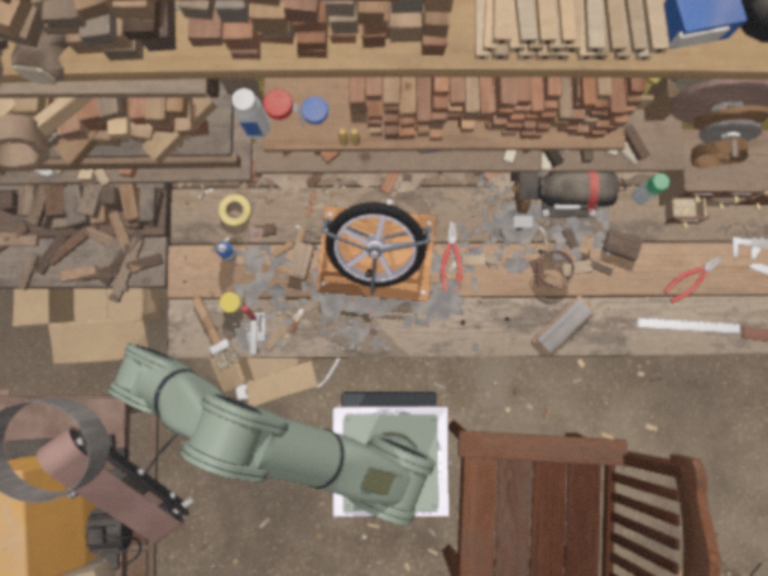

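View pics/wrist0.png

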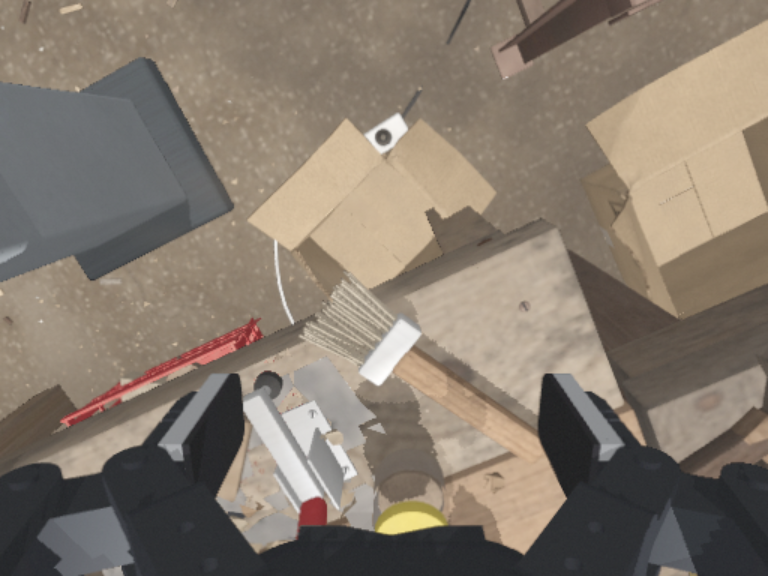

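The scene camera shows the wheel around (394,255)/1.5 px and the top camera around (375,245)/1.5. I'll zoom in and build the projection helpers.

```bash
cat > h.py <<'E'
import numpy as np, cv2, pickle
from scipy.spatial.transform import Rotation as R
def campose(s,st=None):
    if "mount" in s:
        M=np.array(s["mount"]); Rt=R.from_quat(st["ee_rot"]).as_matrix()
        return Rt@M[:3,3]+st["eef_pos"], Rt@M[:3,:3]
    return np.array(s["position"]), R.from_quat(s["rotation"]).as_matrix()
def proj(s,P,st=None):
    c,Rm=campose(s,st); p=(np.atleast_2d(P)-c)@Rm
    a=p[:,0]/-p[:,2]; b=-p[:,1]/-p[:,2]; f=1+s["k1"]*(a*a+b*b)
    return np.c_[s["fx"]*a*f+s["cx"], s["fy"]*b*f+s["cy"]]
def ray(s,uv,st=None):
    uv=np.atleast_2d(uv).astype(float)
    K=np.array([[s["fx"],0,s["cx"]],[0,s["fy"],s["cy"]],[0,0,1]])
    ab=cv2.undistortPoints(uv.reshape(-1,1,2),K,np.array([s["k1"],0,0,0.])).reshape(-1,2)
    c,Rm=campose(s,st)
    d=np.c_[ab[:,0],-ab[:,1],-np.ones(len(ab))]@Rm.T
    return c,d/np.linalg.norm(d,axis=1)[:,None]
def onplane(s,uv,p0,n,st=None):
    c,d=ray(s,uv,st); t=((np.asarray(p0)-c)@n)/(d@n); return c+d*t[:,None]
def crop(s,name,x0,y0,x1,y1,k):
    cv2.imwrite(name,cv2.resize(s["pixels"][y0:y1,x0:x1,::-1],None,fx=k,fy=k,interpolation=cv2.INTER_CUBIC))
def tri(l):
    A=np.zeros((3,3));b=np.zeros(3)
    for c,d in l:
        d=d.reshape(3);Q=np.eye(3)-np.outer(d,d);A+=Q;b+=Q@c
    return np.linalg.solve(A,b)
E
python3 - <<'E'
from h import *
s=pickle.load(open("scene0.pkl","rb"));t=pickle.load(open("top0.pkl","rb"))
crop(s,"pics/sc0.png",200,120,330,240,5);crop(t,"pics/tc0.png",205,125,295,205,8)
E
python3 - <<'E'
from h import *
t=pickle.load(open("top0.pkl","rb"))
hsv=cv2.cvtColor(t["pixels"],cv2.COLOR_RGB2HSV)
m=cv2.inRange(hsv,(5,150,120),(18,255,255)); m[:125]=0;m[205:]=0;m[:,:205]=0;m[:,295:]=0
m=cv2.morphologyEx(m,cv2.MORPH_OPEN,np.ones((2,2)))
pts=cv2.findNonZero(m).reshape(-1,2)
c=cv2.approxPolyDP(cv2.convexHull(pts),2,True).reshape(-1,2)
print(c, cv2.minAreaRect(pts)); print(onplane(t,c,[0,0,.02],[0,0,1]))
b=cv2.boxPoints(cv2.minAreaRect(pts));q=onplane(t,b,[0,0,.02],[0,0,1]);print(q.round(4),q.mean(0),np.linalg.norm(np.diff(q,axis=0),axis=1))
E
```

```text
Traceback (most recent call last):
AttributeError: 'NoneType' object has no attribute 'reshape'
```

View pics/sc0.png

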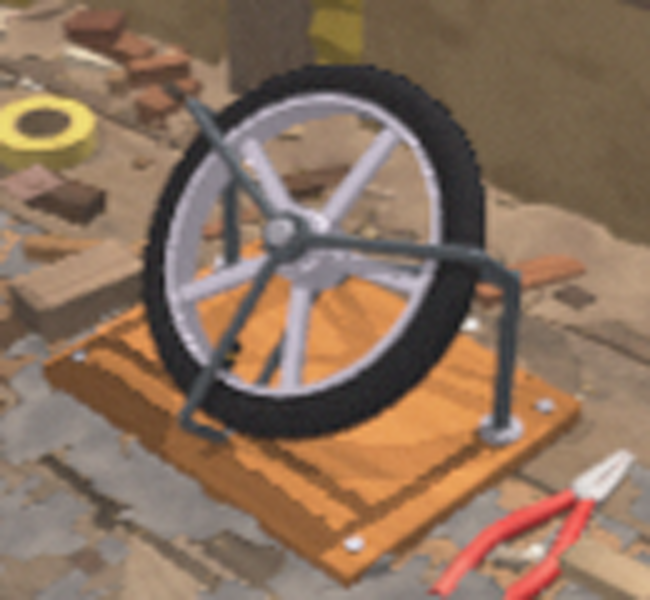

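View pics/tc0.png

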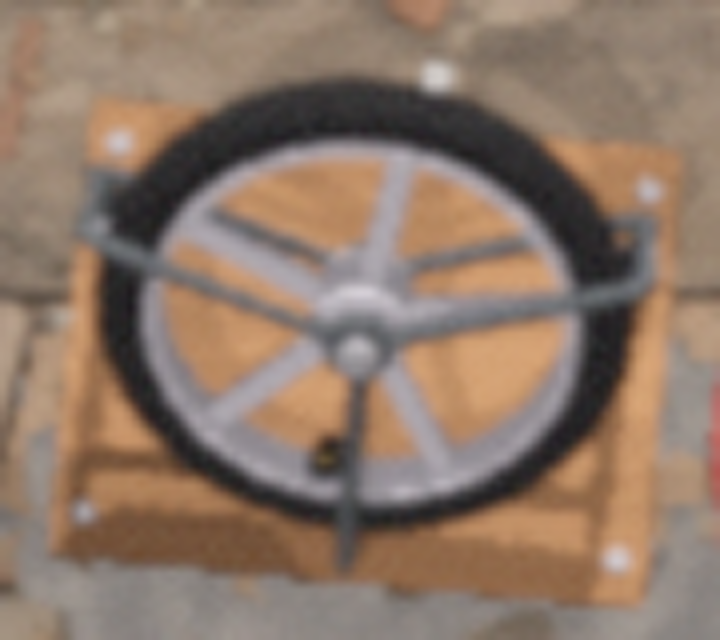

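```bash
cat >> h.py <<'E'
from scipy.optimize import least_squares
def frame(x,y,yaw):
    Rz=R.from_euler("z",yaw).as_matrix(); r=.70710678
    n=Rz@[-r,0,r];u=Rz@[r,0,r];l=Rz@[0,1,0]
    return np.array([x,y,.14]),n,u,l
def model(p):
    a,n,u,l=frame(*p); d=np.deg2rad(70)
    return np.array([a+.042*n,a+.028*n+.141*(np.cos(d)*u+np.sin(d)*l),a+.028*n+.141*(np.cos(d)*u-np.sin(d)*l),a+.028*n-.141*u])
E
python3 - <<'E'
from h import *
s=pickle.load(open("scene0.pkl","rb"));t=pickle.load(open("top0.pkl","rb"))
T=np.array([[357,352],[95,225],[643,283],[345,565]])/8+[205,125]
S=np.array([[282,233],[188,95],[512,270],[190,425]])/5+[200,120]
for i in range(4):
    print(tri([(ray(t,T[i])),(ray(s,S[i]))]).round(4))
f=lambda p:np.r_[(proj(t,model(p))-T).ravel()*1.2,(proj(s,model(p))-S).ravel()]
r=least_squares(f,[.4,0,0],loss="soft_l1");print(r.x,np.rad2deg(r.x[2]),r.fun.round(2))
a,n,u,l=frame(*r.x);print(a,n,u,l)
m=onplane(t,np.array([325,455])/8+[205,125],a,n)[0]-a;print(np.rad2deg(np.arctan2(m@l,m@u)),np.linalg.norm(m))
# spokes, board check
for (x,y) in [(400,165),(200,225),(560,305),(205,420),(445,470)]:
    m=onplane(t,np.array([x,y])/8+[205,125],a,n)[0]-a;print(np.rad2deg(np.arctan2(m@l,m@u)),np.linalg.norm(m))
Rz=R.from_euler("z",r.x[2]).as_matrix()
for sx in(1,-1):
  for sy in (1,-1):
    print(((proj(t,[r.x[0],r.x[1],.02]+Rz@[.125*sx,.16*sy,0])-[205,125])*8).round(0),((proj(s,[r.x[0],r.x[1],.02]+Rz@[.125*sx,.16*sy,0])-[200,120])*5).round(0))
np.save("pose.npy",r.x)
E
```

```text
[0.5636 0.0388 0.1653]
[0.6193 0.1685 0.2004]
[ 0.6015 -0.1106  0.1795]
[0.4698 0.0465 0.051 ]
[ 0.59071038  0.03377852 -0.09839553] -5.6376483734712926 [ 0.34  0.81  0.48  1.81 -1.    0.43  0.16 -0.77  0.41 -0.56  2.02  1.9
 -7.   -3.21  0.61 -2.19]
[0.59071038 0.03377852 0.14      ] [-0.70368655  0.06946393  0.70710678] [ 0.70368655 -0.06946393  0.70710678] [0.09823683 0.99516306 0.        ]
170.6428142942858 0.09649944000012538
-7.698298136841497 0.08849813193531166
63.96117259046648 0.09474740158893492
-82.39842059384782 0.09795896911187128
135.29926188386085 0.11198003764077728
-154.3386149581858 0.10854958004192992
[[95. 91.]] [[282. 225.]]
[[686. 145.]] [[592. 401.]]
[[ 47. 550.]] [[ 45. 361.]]
[[647. 605.]] [[355. 577.]]
```

Run:
```python
from h import *
from station import telemetry
s=pickle.load(open("scene0.pkl","rb"));t=pickle.load(open("top0.pkl","rb"))
T=np.array([[357,352],[95,225],[643,283],[345,565],[97,100],[682,150]])/8+[205,125]
S=np.array([[282,233],[188,95],[190,425],[582,404],[352,575],[45,363]])/5+[200,120]
def mm(p):
    Rz=R.from_euler("z",p[2]).as_matrix();b=lambda x,y:np.array([p[0],p[1],.02])+Rz@[x*.125,y*.16,0]
    m=model(p);return np.array([*m,b(1,1),b(1,-1)]),np.array([m[0],m[1],m[3],b(1,-1),b(-1,-1),b(-1,1)])
f=lambda p:np.r_[(proj(t,mm(p)[0])-T).ravel()*1.3,(proj(s,mm(p)[1])-S).ravel()]
r=least_squares(f,[.6,0,0],loss="soft_l1");print(r.x,np.rad2deg(r.x[2]),r.fun.round(2))
np.save("pose.npy",r.x)
a,n,u,l=frame(*r.x)
for x,y in [(325,455),(400,165),(200,225),(560,305),(205,420),(445,470)]:
    m=onplane(t,np.array([x,y])/8+[205,125],a,n)[0]-a;print(np.rad2deg(np.arctan2(m@l,m@u)).round(1),np.linalg.norm(m).round(4))
st=telemetry.read_state();R0=R.from_quat(st["ee_rot"]).as_matrix();print(R0.round(3))
for sg in (1,-1):
  for phi in (27,):
    c,s_=np.cos(np.deg2rad(phi)),np.sin(np.deg2rad(phi))
    rad=c*u+s_*l;tan=-s_*u+c*l
    Rt=np.c_[-n,sg*tan,sg*rad]
    print(sg,np.linalg.det(Rt),np.rad2deg((R.from_matrix(Rt)*R.from_matrix(R0).inv()).as_rotvec()).round(1), "target tcp",(a+.058*rad+(-.008+.014)*n).round(4),"hover",(a+.058*rad+.15*n).round(4))
```

```text
[ 0.58914294  0.03466279 -0.0975583 ] -5.589678697102138 [ 0.09  1.38  0.22  2.51 -1.37  0.94 -0.07 -0.34 -0.65 -0.89  0.36 -0.44
 -0.08 -0.45  1.52  2.01  0.14 -2.05  1.62 -0.54  0.16  0.46 -0.39 -0.35]
170.9 0.0943
-8.0 0.0905
62.6 0.0949
-81.4 0.0989
134.8 0.1099
-153.5 0.107
[[-0.     0.429  0.903]
 [-0.001  0.903 -0.429]
 [-1.    -0.001  0.   ]]
1 0.9999999966439371 [-22.4 -40.4  44.4] target tcp [0.6239 0.0577 0.1808] hover [0.5225 0.0676 0.2826]
-1 0.9999999966439371 [  49.3  -27.4 -124.8] target tcp [0.6239 0.0577 0.1808] hover [0.5225 0.0676 0.2826]
```

```bash
python3 -m inch '{"claw":[255,255,255,255,255],"delta_pos":[[2,-4,2],[4,-8,4],[6,-12,6],[8,-16,7],[10,-20,7]],"twist":[[-2,-4,4],[-4,-8,8],[-6,-11,12],[-8,-14,16],[-10,-18,20]]}'; python3 -m inch '{"claw":[255,255,255,255,255],"delta_pos":[[2,-4,0],[4,-8,0],[7,-12,0],[9,-16,0],[11,-20,0]],"twist":[[-2,-4,4],[-4,-8,8],[-6,-11,12],[-9,-16,18],[-12,-22,24]]}'
```

```text
clock: 0.65
eef_pos: [0.3479, 0.3179, 0.3165]
ee_rot: [-0.004, 0.573, -0.066, 0.817]
force: [1.6, 0.1, -1.1]
opening: 0.0122
clock: 1.15
eef_pos: [0.4411, 0.1668, 0.3204]
ee_rot: [-0.132, 0.442, -0.005, 0.887]
force: [0.7, 0.1, 0.2]
opening: 0.0001
```

```bash
cat >> h.py <<'E'
def tgt(phi,nz,rho=.058):
    a,n,u,l=frame(*np.load("pose.npy"));p=np.deg2rad(phi);c,s=np.cos(p),np.sin(p)
    rad=c*u+s*l;tan=-s*u+c*l
    return a+rho*rad+nz*n, np.c_[-n,tan,rad]
def rel(P,Rm,st):
    return (100*(P-st["eef_pos"])).round(2),np.rad2deg((R.from_matrix(Rm)*R.from_quat(st["ee_rot"]).inv()).as_rotvec()).round(1)
def tipstate(st):
    a,n,u,l=frame(*np.load("pose.npy"));d=st["eef_pos"]-a
    Rm=R.from_quat(st["ee_rot"]).as_matrix()
    return dict(n=round(d@n*1e3,1),rho=round(np.hypot(d@u,d@l)*1e3,1),phi=round(np.rad2deg(np.arctan2(d@l,d@u)),1),
      toolphi=round(np.rad2deg(np.arctan2(Rm[:,2]@l,Rm[:,2]@u)),1),xn=round(-Rm[:,0]@n,4))
def pic(name):
    from station import telemetry,viewer
    st=telemetry.read_state();s=viewer.snapshot("wrist" if name[0]=="w" else ("top" if name[0]=="t" else "scene"))
    pickle.dump((s,st),open(name+".pkl","wb"))
    return s,st
E
python3 - <<'E'
from h import *
s,st=pic("w1")
cv2.imwrite("pics/w1.png",cv2.resize(s["pixels"][:,:,::-1],None,fx=1.5,fy=1.5))
print(st["clock"],st["eef_pos"],st["opening"],st["force"],st["joints"].round(2));print(tipstate(st));print(rel(*tgt(27,.15),st))
E
```

```text
1.15 [0.44111852 0.16675051 0.32042257] 6.624086078616423e-05 [0.7271385  0.05245375 0.17606936] [-1.04  0.39  0.42  2.26  1.37  0.36 -0.19]
{'n': np.float64(240.8), 'rho': np.float64(117.9), 'phi': np.float64(83.0), 'toolphi': np.float64(17.9), 'xn': np.float64(0.9911)}
(array([ 8.14, -9.91, -3.78]), array([-3.9, -6. ,  9.4]))
```

```bash
python3 -m inch '{"claw":[255,255,255,255],"delta_pos":[[2,-2,-1],[4,-3,-2],[6,-5,-3],[6.5,-5,-3.8]],"twist":[[0,0,0],[0,0,2],[0,0,2],[0,0,2]]}'
python3 - <<'E'
from h import *
s,st=pic("w2")
cv2.imwrite("pics/w2.png",cv2.resize(s["pixels"][:,:,::-1],None,fx=1.5,fy=1.5))
print(st["clock"],st["eef_pos"],st["opening"],st["force"],st["joints"].round(2));print(tipstate(st));print(rel(*tgt(27,.1),st))
E
```

```text
clock: 1.6
eef_pos: [0.5071, 0.1163, 0.2823]
ee_rot: [-0.138, 0.44, 0.009, 0.887]
force: [0.5, 0.2, 0.1]
opening: -0.0001
1.6 [0.50713153 0.11625358 0.28228659] -0.00013142950815755086 [0.48863142 0.24175418 0.07433873] [-0.67  0.49  0.25  2.25  2.02  0.3  -0.65]
{'n': np.float64(163.9), 'rho': np.float64(82.2), 'phi': np.float64(63.0), 'toolphi': np.float64(19.3), 'xn': np.float64(0.9923)}
(array([ 5.06, -5.21, -3.5 ]), array([-3.9, -6.1,  7.6]))
```

View pics/w2.png

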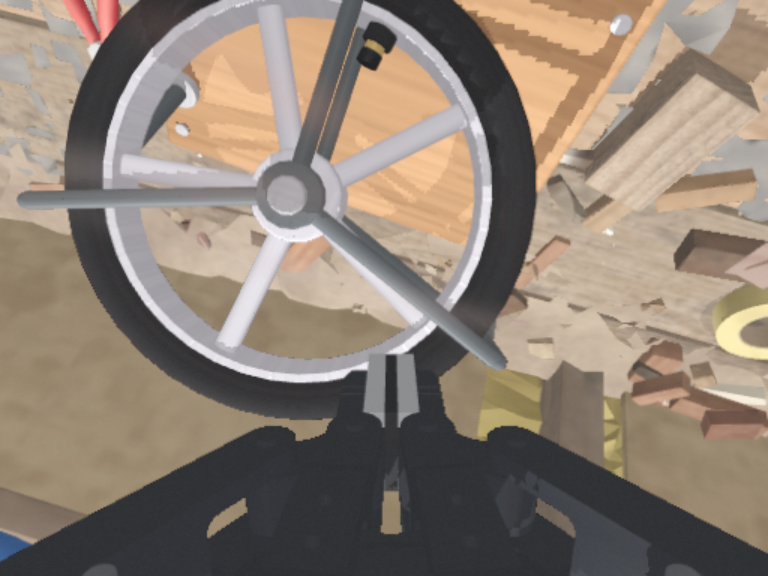

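```bash
cat >> h.py <<'E'
def overlay(s,st,name,q,k=1.5):
    im=cv2.resize(s["pixels"][:,:,::-1],None,fx=k,fy=k)
    p=np.load("pose.npy");a,n,u,l=frame(*p)
    f=lambda P:(proj(s,P,st)*k).round().astype(int)
    for P in f(model(p)): cv2.drawMarker(im,tuple(map(int,P)),(0,0,255),0,14,1)
    th=np.linspace(0,2*np.pi,120)
    dr=lambda an:np.outer(np.cos(an),u)+np.outer(np.sin(an),l)
    cv2.polylines(im,[f(a+.103*dr(th)+.016*n)],True,(0,255,0),1)
    cv2.polylines(im,[f(a+.137*dr(th))],True,(255,255,0),1)
    for d in (36,108,180,252,324):
        v=dr(np.array([np.deg2rad(q+d)]))[0]
        cv2.polylines(im,[f(np.array([a+.03*v+.006*n,a+.10*v+.006*n]))],False,(255,0,255),1)
    v=dr(np.array([np.deg2rad(q)]))[0]
    cv2.drawMarker(im,tuple(map(int,f(a+.092*v)[0])),(255,0,0),0,14,1)
    tip=st["eef_pos"]+.014*R.from_quat(st["ee_rot"]).as_matrix()[:,0]
    cv2.drawMarker(im,tuple(map(int,f(tip)[0])),(0,255,255),0,14,1)
    cv2.imwrite(name,im)
E
python3 - <<'E'
from h import *
s,st=pickle.load(open("w2.pkl","rb"));overlay(s,st,"pics/w2o.png",171)
E
```

```text
(no output)
```

View pics/w2o.png

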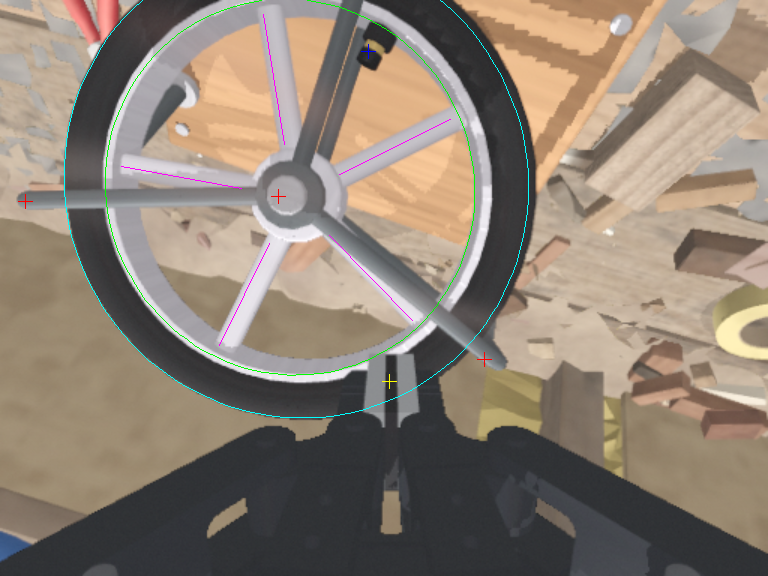

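Run:
```python
from h import *
s,st=pickle.load(open("w2.pkl","rb"))
Rm=R.from_quat(st["ee_rot"]).as_matrix()
for d in (.01,.014,.02,.027): print(d,(proj(s,st["eef_pos"]+Rm@np.array([[d,0,-.011],[d,0,0],[d,0,.011],[d,.0145,-.011]]).T.T.T if 0 else np.array([st["eef_pos"]+Rm@v for v in ([d,0,-.011],[d,0,.011],[d,.0145,-.011])]),st)*1.5).round(0).tolist())
W=np.array([[288,193],[500,362],[22,200]])/1.5
p0=np.load("pose.npy")
f=lambda p:np.r_[(proj(s,model(p)[:3],st)-W).ravel(),(p[:2]-p0[:2])/.003,(p[2]-p0[2])/.02]
r=least_squares(f,p0);print(p0,r.x,r.fun.round(2))
np.save("pose_w.npy",r.x)
```

```text
0.01 [[389.0, 353.0], [389.0, 419.0], [438.0, 353.0]]
0.014 [[389.0, 348.0], [389.0, 412.0], [437.0, 348.0]]
0.02 [[389.0, 340.0], [389.0, 402.0], [435.0, 340.0]]
0.027 [[389.0, 332.0], [389.0, 392.0], [433.0, 332.0]]
[ 0.58914294  0.03466279 -0.0975583 ] [ 0.5847116   0.03958442 -0.10196713] [-0.32 -0.17 -3.6  -2.72  4.97 -2.08 -1.48  1.64 -0.22]
```

```bash
cp pose_w.npy pose.npy
python3 - <<'E'
from h import *
from station import telemetry
st=telemetry.read_state()
print(rel(*tgt(27,.1),st))
E
```

```text
(array([ 4.59, -4.68, -3.39]), array([-3.9, -6.1,  7.4]))
```

```bash
python3 -m inch '{"claw":[255,255,255,255],"delta_pos":[[1.5,-1.5,-1],[3,-3,-2],[4.6,-4.7,-3.4],[4.6,-4.7,-3.4]],"twist":[[-2,-3,3],[-4,-6,7],[-4,-6,7.4],[-4,-6,7.4]]}'
python3 - <<'E'
from h import *
s,st=pic("w3")
print(st["clock"],st["eef_pos"],st["force"],st["joints"].round(2));print(tipstate(st));print(rel(*tgt(27,.1),st))
overlay(s,st,"pics/w3o.png",171)
E
```

```text
clock: 2.05
eef_pos: [0.5527, 0.0674, 0.2469]
ee_rot: [-0.198, 0.384, 0.042, 0.901]
force: [-0.6, -0.8, -0.6]
opening: 0.0001
2.05 [0.55270261 0.06740623 0.24694569] [-0.56817602 -0.81489585 -0.61603398] [-0.31  0.61 -0.06  2.33  2.52  0.62 -0.89]
{'n': np.float64(100.1), 'rho': np.float64(56.6), 'phi': np.float64(25.5), 'toolphi': np.float64(27.1), 'xn': np.float64(1.0)}
(array([0.07, 0.19, 0.03]), array([ 0.3, -0.2,  0.1]))
```

View pics/w3o.png

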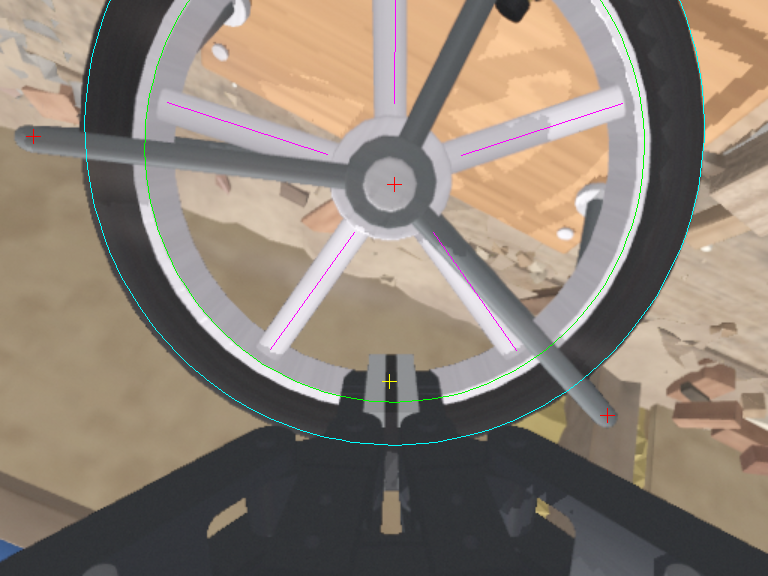

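Run:
```python
from h import *
s,st=pickle.load(open("w3.pkl","rb"))
W=np.array([[389,185],[612,415],[25,137]])/1.5
p0=np.load("pose.npy")
f=lambda p:np.r_[(proj(s,model(p)[:3],st)-W).ravel()*[2,2,1,1,1,1]]
r=least_squares(f,p0);print(p0,r.x,r.fun.round(2)); np.save("pose.npy",r.x)
for nz in (.05,.025,.003): print(rel(*tgt(27,nz),st))
```

```text
[ 0.5847116   0.03958442 -0.10196713] [ 0.58530435  0.03823414 -0.09128511] [ 0.87 -2.95 -4.22 -0.77  4.3   1.03]
(array([ 3.62, -0.31, -3.5 ]), array([ 0.3, -0.2,  0.7]))
(array([ 5.38, -0.47, -5.27]), array([ 0.3, -0.2,  0.7]))
(array([ 6.93, -0.61, -6.83]), array([ 0.3, -0.2,  0.7]))
```

```bash
python3 -m inch '{"claw":[255,255,255,255,255],"delta_pos":[[1.2,-0.1,-1.2],[2.4,-0.2,-2.4],[3.6,-0.3,-3.5],[4.5,-0.4,-4.4],[5.4,-0.5,-5.3]],"twist":[[0,0,0],[0,0,0],[0,0,0],[0,0,0],[0,0,0]]}'
python3 - <<'E'
from h import *
s,st=pic("w4")
print(st["clock"],st["eef_pos"],st["force"],st["joints"].round(2));print(tipstate(st));print(rel(*tgt(27,.003),st))
overlay(s,st,"pics/w4o.png",171)
E
```

```text
clock: 2.6
eef_pos: [0.6063, 0.0665, 0.1955]
ee_rot: [-0.198, 0.383, 0.045, 0.901]
force: [-0.5, -0.6, 0.2]
opening: 0.0002
2.6 [0.60627005 0.0665259  0.19545024] [-0.5193858  -0.60185252  0.18194242] [-0.25  0.76 -0.08  2.21  2.6   0.66 -0.9 ]
{'n': np.float64(26.3), 'rho': np.float64(60.2), 'phi': np.float64(30.0), 'toolphi': np.float64(26.8), 'xn': np.float64(1.0)}
(array([ 1.57, -0.52, -1.68]), array([ 0.2, -0.1,  0.4]))
```

View pics/w4o.png

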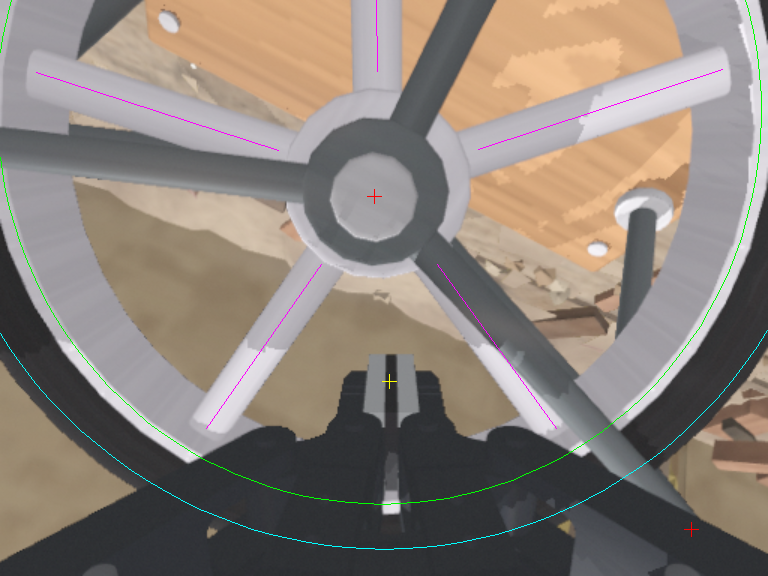

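```bash
python3 -m inch '{"claw":[255,255,255],"delta_pos":[[0.7,-0.3,-0.7],[1.2,-0.4,-1.3],[1.2,-0.4,-1.3]],"twist":[[0,0,0],[0,0,0],[0,0,0]]}'
python3 - <<'E'
from h import *
from station import telemetry
st=telemetry.read_state()
print(st["clock"],st["force"],st["joints"].round(2));print(tipstate(st))
for p in (27,20,12,4,-4,-12,-20,-28,-36,-44): print(p,rel(*tgt(p,.007),st))
E
```

```text
clock: 2.95
eef_pos: [0.6182, 0.0614, 0.1819]
ee_rot: [-0.198, 0.383, 0.044, 0.901]
force: [0.8, -0.3, 1.2]
opening: 0.0002
2.95 [ 0.76594    -0.31117905  1.15427998] [-0.23  0.79 -0.08  2.19  2.62  0.66 -0.91]
{'n': np.float64(7.9), 'rho': np.float64(57.5), 'phi': np.float64(26.9), 'toolphi': np.float64(26.8), 'xn': np.float64(1.0)}
27 (array([ 0.1 ,  0.02, -0.04]), array([ 0.2, -0.1,  0.5]))
20 (array([ 0.24, -0.64,  0.16]), array([ 5.1, -0.6, -4.5]))
12 (array([ 0.32, -1.43,  0.32]), array([ 10.7,  -1.1, -10.1]))
4 (array([ 0.33, -2.24,  0.4 ]), array([ 16.3,  -1.7, -15.8]))
-4 (array([ 0.25, -3.04,  0.4 ]), array([ 21.9,  -2.2, -21.5]))
-12 (array([ 0.1 , -3.83,  0.32]), array([ 27.6,  -2.8, -27.1]))
-20 (array([-0.13, -4.59,  0.16]), array([ 33.2,  -3.3, -32.8]))
-28 (array([-0.43, -5.31, -0.07]), array([ 38.8,  -3.9, -38.5]))
-36 (array([-0.79, -5.96, -0.37]), array([ 44.4,  -4.4, -44.1]))
-44 (array([-1.21, -6.55, -0.74]), array([ 50. ,  -5. , -49.8]))
```

```bash
python3 -m inch '{"claw":[255,255,255,255,255],"delta_pos":[[0.15,-0.3,0.05],[0.2,-0.6,0.15],[0.25,-0.9,0.25],[0.3,-1.2,0.3],[0.3,-1.45,0.35]],"twist":[[2.2,-0.2,-2],[4.4,-0.4,-4],[6.6,-0.6,-6],[8.8,-0.9,-8],[10.7,-1.1,-10]]}';  python3 - <<'E'
from h import *
s,st=pic("w5")
print(st["clock"],st["force"],st["joints"].round(2));print(tipstate(st))
overlay(s,st,"pics/w5o.png",171)
for p in (9,6,3,0,-3,-6,-9): print(p,rel(*tgt(p,.007),st))
E
```

```text
clock: 3.45
eef_pos: [0.6208, 0.047, 0.1863]
ee_rot: [-0.079, 0.384, -0.001, 0.92]
force: [1.4, 2.7, 0.5]
opening: 0.0001
3.45 [1.39935633 2.67354012 0.48707006] [-0.13  0.79 -0.18  2.19  2.59  0.68 -1.08]
{'n': np.float64(8.3), 'rho': np.float64(58.4), 'phi': np.float64(11.8), 'toolphi': np.float64(12.0), 'xn': np.float64(1.0)}
9 (array([ 0.07, -0.29, -0.08]), array([ 2. , -0.2, -2.2]))
6 (array([ 0.07, -0.6 , -0.05]), array([ 4.1, -0.4, -4.3]))
3 (array([ 0.06, -0.9 , -0.04]), array([ 6.2, -0.5, -6.4]))
0 (array([ 0.04, -1.2 , -0.03]), array([ 8.4, -0.7, -8.6]))
-3 (array([ 0.  , -1.5 , -0.04]), array([ 10.5,  -0.9, -10.7]))
-6 (array([-0.04, -1.8 , -0.05]), array([ 12.6,  -1.1, -12.8]))
-9 (array([-0.09, -2.1 , -0.08]), array([ 14.7,  -1.3, -14.9]))
```

View pics/w5o.png

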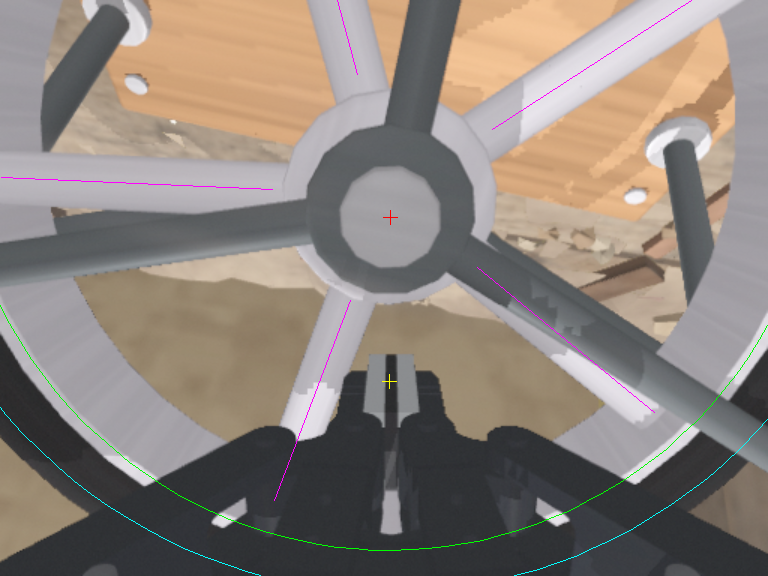

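```bash
python3 -m inch '{"claw":[255,255,255,255,255],"delta_pos":[[0,-0.3,0],[0,-0.6,0],[0,-0.9,0],[0,-1.2,0],[-0.05,-1.55,0]],"twist":[[2.1,-0.2,-2.1],[4.2,-0.4,-4.2],[6.3,-0.5,-6.4],[8.4,-0.7,-8.6],[10.8,-0.9,-11]]}';  python3 - <<'E'
from h import *
from station import telemetry
st=telemetry.read_state()
print(st["clock"],st["force"],st["joints"].round(2));print(tipstate(st))
for p in (-6,-9,-12,-15,-18,-21,): print(p,rel(*tgt(p,.007),st))
E
```

```text
clock: 4.0
eef_pos: [0.6209, 0.0328, 0.1868]
ee_rot: [0.045, 0.381, -0.052, 0.922]
force: [1.7, 4.7, 3.2]
opening: 0.0001
4.0 [1.66207903 4.66705223 3.19201533] [-0.04  0.79 -0.28  2.19  2.56  0.71 -1.26]
{'n': np.float64(7.7), 'rho': np.float64(58.5), 'phi': np.float64(-2.1), 'toolphi': np.float64(-3.3), 'xn': np.float64(1.0)}
-6 (array([-0.04, -0.39, -0.11]), array([ 1.8, -0.1, -2. ]))
-9 (array([-0.1 , -0.68, -0.14]), array([ 3.9, -0.3, -4.1]))
-12 (array([-0.16, -0.98, -0.18]), array([ 6. , -0.5, -6.2]))
-15 (array([-0.24, -1.27, -0.23]), array([ 8.1, -0.7, -8.3]))
-18 (array([-0.33, -1.55, -0.29]), array([ 10.2,  -0.9, -10.5]))
-21 (array([-0.43, -1.83, -0.36]), array([ 12.3,  -1.1, -12.6]))
```

```bash
python3 -m inch '{"claw":[255,255,255,255,255],"delta_pos":[[-0.05,-0.3,-0.05],[-0.1,-0.6,-0.1],[-0.2,-0.9,-0.15],[-0.3,-1.2,-0.2],[-0.4,-1.5,-0.3]],"twist":[[2.1,-0.2,-2.1],[4.2,-0.4,-4.2],[6.3,-0.5,-6.4],[8.4,-0.7,-8.6],[10.6,-0.9,-10.8]]}';  python3 - <<'E'
from h import *
s,st=pic("w6")
print(st["clock"],st["force"],st["joints"].round(2));print(tipstate(st))
for p in (-21,-24,-27,-30,-33,-36): print(p,rel(*tgt(p,.007),st))
overlay(s,st,"pics/w6o.png",171-30)
E
```

```text
clock: 4.5
eef_pos: [0.6172, 0.0173, 0.1842]
ee_rot: [0.166, 0.37, -0.103, 0.908]
force: [2.4, 2.7, 7.2]
opening: 0.0002
4.5 [2.41746175 2.7012048  7.22646976] [ 0.04  0.8  -0.37  2.21  2.53  0.76 -1.45]
{'n': np.float64(7.4), 'rho': np.float64(57.9), 'phi': np.float64(-18.1), 'toolphi': np.float64(-18.5), 'xn': np.float64(1.0)}
-21 (array([-0.06, -0.28, -0.09]), array([ 1.8, -0.1, -1.7]))
-24 (array([-0.17, -0.55, -0.17]), array([ 3.9, -0.3, -3.9]))
-27 (array([-0.28, -0.81, -0.27]), array([ 6. , -0.5, -6. ]))
-30 (array([-0.41, -1.07, -0.37]), array([ 8.1, -0.7, -8.1]))
-33 (array([-0.55, -1.32, -0.48]), array([ 10.2,  -0.9, -10.2]))
-36 (array([-0.69, -1.56, -0.6 ]), array([ 12.3,  -1.1, -12.3]))
```

View pics/w6o.png

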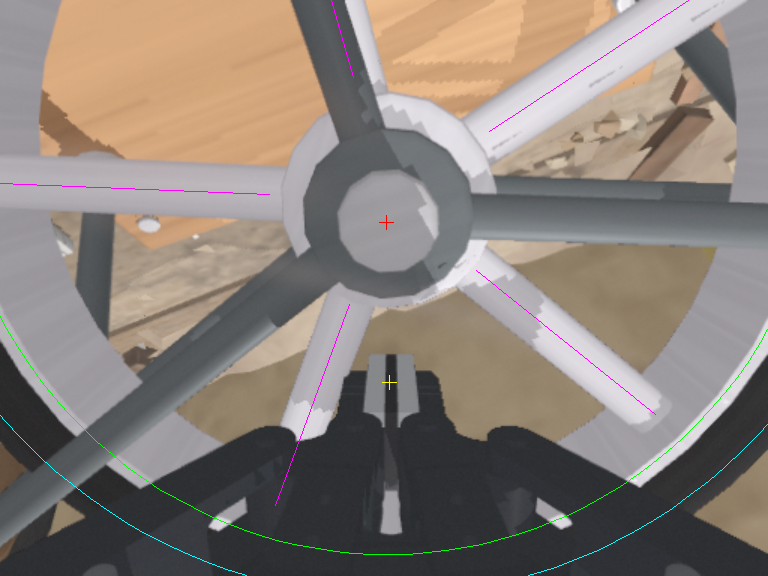

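Run:
```python
from h import *
s,st=pickle.load(open("w6.pkl","rb"))
Rm=R.from_quat(st["ee_rot"]).as_matrix()
def loc(x,y,z):  # tool-frame point on plane z
    P=onplane(s,[[x/1.5,y/1.5]],st["eef_pos"]+Rm@[0,0,z],Rm[:,2],st)[0]
    return (Rm.T@(P-st["eef_pos"])*1e3).round(1)
for z in (-.006,-.011,-.0135): print(z,"tip",loc(390,354,z),"should",loc(343,372,z),"knuck",loc(270,428,z),loc(245,440,z), loc(60,540,z))
```

```text
-0.006 tip [21.4  0.2 -6. ] should [  8.5 -13.7  -6. ] knuck [-21.8 -28.6  -6. ] [-26.8 -33.3  -6. ] [-57.8 -57.4  -6. ]
-0.011 tip [ 10.3   0.2 -11. ] should [ -1.7 -12.7 -11. ] knuck [-29.7 -26.5 -11. ] [-34.4 -30.8 -11. ] [-63.  -53.1 -11. ]
-0.0135 tip [  4.7   0.2 -13.5] should [ -6.8 -12.2 -13.5] knuck [-33.7 -25.4 -13.5] [-38.2 -29.5 -13.5] [-65.6 -51.  -13.5]
```

```bash
python3 -m inch '{"claw":[255,255,255,255,255],"delta_pos":[[-0.15,-0.35,0],[-0.3,-0.65,-0.05],[-0.45,-0.95,-0.15],[-0.65,-1.25,-0.25],[-0.85,-1.5,-0.35]],"twist":[[2.1,-0.2,-2.1],[4.2,-0.4,-4.2],[6.3,-0.5,-6.4],[8.4,-0.7,-8.5],[10.5,-0.9,-10.5]]}';  python3 - <<'E'
from h import *
from station import telemetry
st=telemetry.read_state()
print(st["clock"],st["force"],st["joints"].round(2));print(tipstate(st))
for p in (-36,-38,-40): print(p,rel(*tgt(p,.010),st))
E
```

```text
clock: 5.05
eef_pos: [0.6084, 0.0024, 0.1802]
ee_rot: [0.282, 0.355, -0.15, 0.879]
force: [4.3, 2.5, 1.2]
opening: -0.0003
5.05 [4.29814701 2.51147609 1.21195928] [ 0.13  0.82 -0.47  2.24  2.52  0.81 -1.65]
{'n': np.float64(9.8), 'rho': np.float64(57.8), 'phi': np.float64(-35.5), 'toolphi': np.float64(-33.4), 'xn': np.float64(1.0)}
-36 (array([-0.02, -0.05,  0.  ]), array([ 1.8, -0.3, -1.9]))
-38 (array([-0.12, -0.2 , -0.08]), array([ 3.2, -0.4, -3.3]))
-40 (array([-0.23, -0.35, -0.17]), array([ 4.6, -0.5, -4.7]))
```

```bash
python3 -m inch '{"claw":[255,255],"delta_pos":[[-0.15,-0.25,-0.1],[-0.25,-0.4,-0.2]],"twist":[[2.1,-0.2,-2.1],[3.2,-0.4,-3.3]]}';  python3 - <<'E'
from h import *
s,st=pic("w7")
print(st["clock"],st["force"],st["joints"].round(2));print(tipstate(st))
overlay(s,st,"pics/w7o.png",122)
for a in ((-36,.010),(-36,.030),(36,.03)): print(a,rel(*tgt(*a),st))
E
```

```text
clock: 5.25
eef_pos: [0.6057, -0.0018, 0.178]
ee_rot: [0.317, 0.348, -0.164, 0.867]
force: [1.8, 4.5, 3.0]
opening: -0.0001
5.25 [1.84828608 4.49283871 2.9645729 ] [ 0.16  0.83 -0.5   2.25  2.51  0.84 -1.71]
{'n': np.float64(9.9), 'rho': np.float64(58.0), 'phi': np.float64(-40.9), 'toolphi': np.float64(-38.0), 'xn': np.float64(1.0)}
(-36, 0.01) (array([0.25, 0.37, 0.22]), array([-1.4,  0.1,  1.4]))
(-36, 0.03) (array([-1.16,  0.5 ,  1.64]), array([-1.4,  0.1,  1.4]))
(36, 0.03) (array([-0.54,  7.29,  1.64]), array([-52.1,   4.7,  52.3]))
```

View pics/w7o.png

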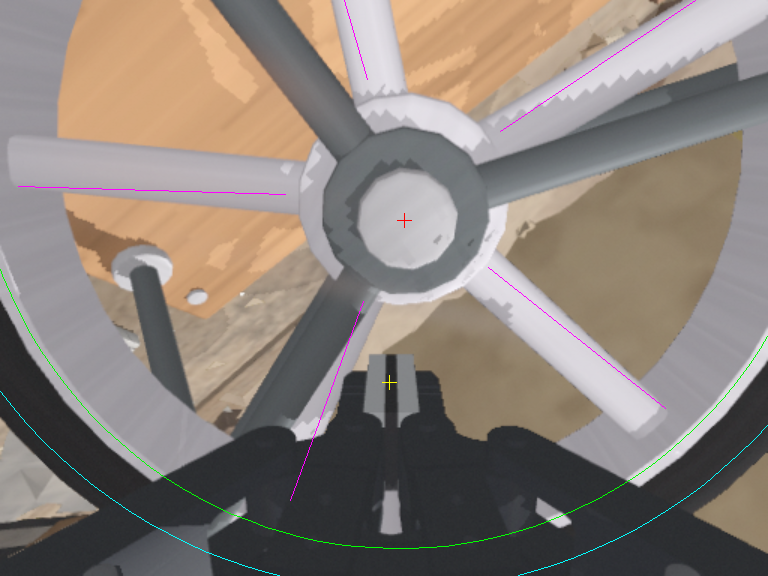

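```bash
python3 -m inch '{"claw":[255,255,255,255],"delta_pos":[[0.25,0.4,0.25],[-0.3,0.5,0.8],[-0.9,0.5,1.4],[-1.5,0.5,2.0]],"twist":[[-1.4,0,1.4],[-1.4,0,1.4],[-1.4,0,1.4],[-1.4,0,1.4]]}';  python3 - <<'E'
from h import *
from station import telemetry
st=telemetry.read_state()
print(st["clock"],st["force"]);print(tipstate(st))
for p in (-28,-20,-12,-4,0,8,16,24,32,37): print(p,rel(*tgt(p,.035),st))
E
```

```text
clock: 5.7
eef_pos: [0.5897, 0.0027, 0.1981]
ee_rot: [0.301, 0.35, -0.158, 0.873]
force: [0.1, 0.3, -0.3]
opening: 0.0002
5.7 [ 0.09926717  0.31338352 -0.31961414]
{'n': np.float64(35.7), 'rho': np.float64(58.2), 'phi': np.float64(-36.9), 'toolphi': np.float64(-36.0), 'xn': np.float64(1.0)}
-28 (array([0.45, 0.73, 0.28]), array([-5.6,  0.5,  5.7]))
-20 (array([0.75, 1.45, 0.52]), array([-11.2,   1.1,  11.3]))
-12 (array([0.98, 2.21, 0.67]), array([-16.8,   1.6,  17. ]))
-4 (array([1.13, 3.  , 0.75]), array([-22.5,   2.1,  22.6]))
0 (array([1.18, 3.4 , 0.76]), array([-25.3,   2.3,  25.4]))
8 (array([1.21, 4.21, 0.72]), array([-30.9,   2.9,  31.1]))
16 (array([1.16, 5.01, 0.6 ]), array([-36.6,   3.4,  36.8]))
24 (array([1.04, 5.78, 0.41]), array([-42.2,   3.9,  42.4]))
32 (array([0.84, 6.52, 0.14]), array([-47.8,   4.4,  48.1]))
37 (array([ 0.67,  6.95, -0.06]), array([-51.4,   4.7,  51.6]))
```

```bash
python3 -m inch '{"claw":[255,255,255,255,255],"delta_pos":[[0.4,0.6,0.25],[0.7,1.2,0.45],[0.9,1.8,0.6],[1.0,2.4,0.7],[1.15,3.0,0.75]],"twist":[[-4.5,0.4,4.5],[-9,0.8,9],[-13.5,1.3,13.6],[-18,1.7,18.1],[-22.5,2.1,22.6]]}'; python3 -m inch '{"claw":[255,255,255,255,255,255][:5],"delta_pos":[[0.05,0.8,0.0]],"twist":[[0,0,0]]}' 2>&1 | tail -1;  python3 - <<'E'
from h import *
from station import telemetry
st=telemetry.read_state()
print(st["clock"],st["force"]);print(tipstate(st))
for p in (4,12,20,28,36,38): print(p,rel(*tgt(p,.035),st))
print(38,rel(*tgt(38,.01),st))
E
```

```text
clock: 6.2
eef_pos: [0.6015, 0.0328, 0.2056]
ee_rot: [0.048, 0.381, -0.055, 0.922]
force: [0.6, -0.0, -0.8]
opening: 0.0001
invalid input: not JSON, or not a number
6.2 [ 0.59272993 -0.00974482 -0.77557989]
{'n': np.float64(34.6), 'rho': np.float64(58.3), 'phi': np.float64(-3.9), 'toolphi': np.float64(-3.8), 'xn': np.float64(1.0)}
4 (array([0.02, 0.8 , 0.  ]), array([-5.5,  0.5,  5.5]))
12 (array([ 0.02,  1.61, -0.08]), array([-11.1,   1. ,  11.2]))
20 (array([-0.07,  2.39, -0.23]), array([-16.7,   1.5,  16.8]))
28 (array([-0.23,  3.15, -0.47]), array([-22.4,   2.1,  22.5]))
36 (array([-0.47,  3.86, -0.77]), array([-28. ,   2.6,  28.1]))
38 (array([-0.54,  4.03, -0.86]), array([-29.4,   2.7,  29.6]))
38 (array([ 1.22,  3.87, -2.62]), array([-29.4,   2.7,  29.6]))
```

The second call there was malformed and refused, so nothing moved. I'll carry on round to 36°.

```bash
python3 -m inch '{"claw":[255,255,255,255,255],"delta_pos":[[0.02,0.8,0],[0.02,1.6,-0.1],[-0.07,2.4,-0.2],[-0.2,3.1,-0.5],[-0.5,3.85,-0.8]],"twist":[[-5.5,0.5,5.5],[-11.1,1,11.2],[-16.7,1.5,16.8],[-22.4,2.1,22.5],[-28,2.6,28.1]]}';  python3 - <<'E'
from h import *
s,st=pic("w8")
print(st["clock"],st["force"],st["joints"].round(2));print(tipstate(st))
overlay(s,st,"pics/w8o.png",118)
for p in (36,37,38): print(p,rel(*tgt(p,.010),st))
E
```

```text
clock: 6.7
eef_pos: [0.5966, 0.0713, 0.1975]
ee_rot: [-0.269, 0.377, 0.078, 0.883]
force: [0.5, -0.3, -0.8]
opening: 0.0
6.7 [ 0.48611835 -0.28318024 -0.75062177] [-0.27  0.75 -0.06  2.24  2.62  0.67 -0.79]
{'n': np.float64(34.9), 'rho': np.float64(57.6), 'phi': np.float64(36.2), 'toolphi': np.float64(36.0), 'xn': np.float64(1.0)}
36 (array([ 1.78, -0.15, -1.73]), array([ 0.1, -0. ,  0. ]))
37 (array([ 1.75, -0.07, -1.77]), array([-0.7,  0.1,  0.7]))
38 (array([ 1.71,  0.02, -1.82]), array([-1.4,  0.1,  1.4]))
```

View pics/w8o.png

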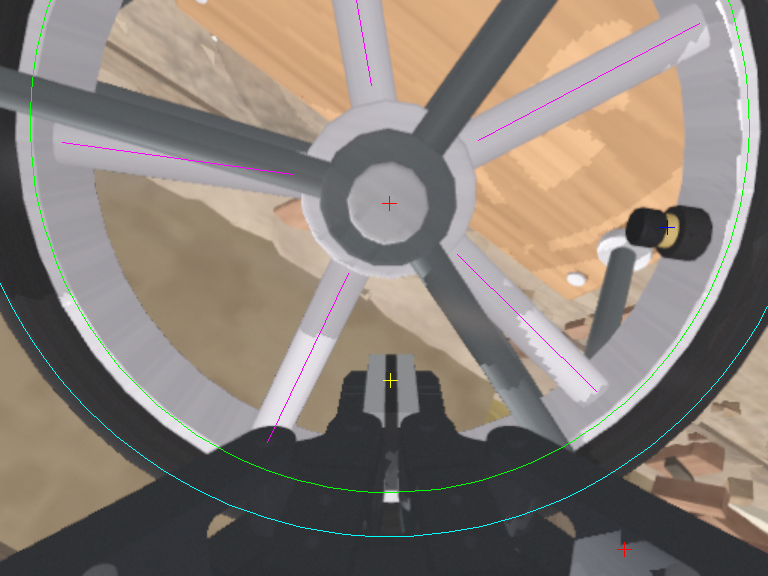

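```bash
python3 -m inch '{"claw":[255,255,255],"delta_pos":[[0.7,-0.05,-0.7],[1.3,-0.1,-1.3],[1.75,-0.15,-1.75]],"twist":[[0,0,0],[0,0,0],[0,0,0]]}';  python3 - <<'E'
from h import *
from station import telemetry
st=telemetry.read_state()
print(st["clock"],st["force"]);print(tipstate(st))
for p in (33,30,27,24,21,18): print(p,rel(*tgt(p,.010),st))
E
```

```text
clock: 7.05
eef_pos: [0.6151, 0.0689, 0.1789]
ee_rot: [-0.265, 0.377, 0.076, 0.884]
force: [-1.1, -0.2, 0.4]
opening: -0.0004
7.05 [-1.14508137 -0.18597325  0.36682099]
{'n': np.float64(8.5), 'rho': np.float64(57.2), 'phi': np.float64(35.5), 'toolphi': np.float64(35.5), 'xn': np.float64(1.0)}
33 (array([ 0.03, -0.17,  0.26]), array([ 1.8, -0.2, -1.7]))
30 (array([ 0.11, -0.43,  0.37]), array([ 3.9, -0.4, -3.8]))
27 (array([ 0.19, -0.71,  0.47]), array([ 6.1, -0.6, -6. ]))
24 (array([ 0.26, -0.99,  0.57]), array([ 8.2, -0.8, -8.1]))
21 (array([ 0.31, -1.28,  0.65]), array([ 10.3,  -1. , -10.2]))
18 (array([ 0.36, -1.57,  0.72]), array([ 12.4,  -1.2, -12.3]))
```

```bash
python3 -m inch '{"claw":[255,255,255,255,255],"delta_pos":[[0.03,-0.2,0.1],[0.1,-0.45,0.25],[0.15,-0.75,0.4],[0.2,-1.0,0.5],[0.25,-1.3,0.6]],"twist":[[2,-0.2,-2],[4.1,-0.4,-4],[6.2,-0.6,-6.1],[8.3,-0.8,-8.2],[10.4,-1,-10.3]]}';  python3 - <<'E'
from h import *
from station import telemetry
st=telemetry.read_state()
print(st["clock"],st["force"]);print(tipstate(st))
for p in (18,15,12,9,6,3): print(p,rel(*tgt(p,.010),st))
E
```

```text
clock: 7.55
eef_pos: [0.6172, 0.057, 0.1851]
ee_rot: [-0.149, 0.383, 0.029, 0.911]
force: [0.4, 5.2, -2.3]
opening: -0.0001
7.55 [ 0.39458738  5.21147456 -2.30045573]
{'n': np.float64(10.6), 'rho': np.float64(57.4), 'phi': np.float64(22.2), 'toolphi': np.float64(20.8), 'xn': np.float64(1.0)}
18 (array([ 0.15, -0.39,  0.1 ]), array([ 1.9, -0.2, -2.1]))
15 (array([ 0.19, -0.68,  0.16]), array([ 4. , -0.4, -4.2]))
12 (array([ 0.21, -0.98,  0.21]), array([ 6.1, -0.6, -6.3]))
9 (array([ 0.22, -1.28,  0.25]), array([ 8.2, -0.7, -8.5]))
6 (array([ 0.22, -1.58,  0.28]), array([ 10.3,  -0.9, -10.6]))
3 (array([ 0.21, -1.89,  0.29]), array([ 12.4,  -1.1, -12.7]))
```

```bash
python3 -m inch '{"claw":[255,255,255,255,255],"delta_pos":[[0.05,-0.3,0.05],[0.1,-0.6,0.1],[0.15,-0.9,0.15],[0.17,-1.2,0.2],[0.17,-1.5,0.22]],"twist":[[2.1,-0.2,-2.1],[4.2,-0.4,-4.2],[6.3,-0.6,-6.4],[8.4,-0.7,-8.5],[10.5,-0.9,-10.7]]}';  python3 - <<'E'
from h import *
s,st=pic("w9")
print(st["clock"],st["force"]);print(tipstate(st))
overlay(s,st,"pics/w9o.png",100)
for p in (3,0,-3,-6,-9,-12): print(p,rel(*tgt(p,.010),st))
E
```

```text
clock: 8.05
eef_pos: [0.6189, 0.042, 0.1875]
ee_rot: [-0.029, 0.384, -0.023, 0.922]
force: [-1.0, 5.9, 3.0]
opening: -0.0001
8.05 [-1.01724097  5.94791087  3.0484373 ]
{'n': np.float64(10.2), 'rho': np.float64(57.5), 'phi': np.float64(6.8), 'toolphi': np.float64(5.8), 'xn': np.float64(1.0)}
3 (array([ 0.04, -0.38,  0.05]), array([ 1.9, -0.2, -2. ]))
0 (array([ 0.02, -0.68,  0.06]), array([ 4. , -0.4, -4.1]))
-3 (array([-0.02, -0.99,  0.05]), array([ 6.2, -0.6, -6.2]))
-6 (array([-0.06, -1.29,  0.03]), array([ 8.3, -0.8, -8.4]))
-9 (array([-0.12, -1.58,  0.  ]), array([ 10.4,  -1. , -10.5]))
-12 (array([-0.18, -1.88, -0.03]), array([ 12.5,  -1.2, -12.6]))
```

View pics/w9o.png

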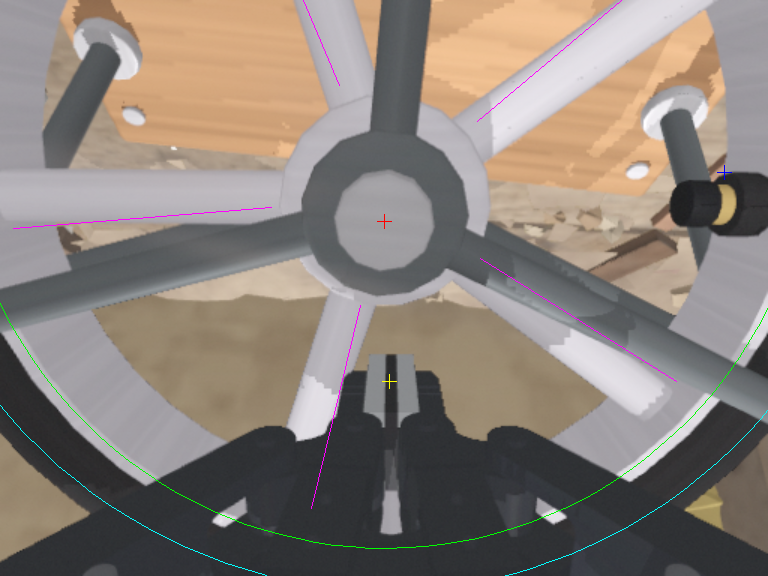

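```bash
python3 -m inch '{"claw":[255,255,255,255,255],"delta_pos":[[0.02,-0.3,0],[0,-0.6,0],[0,-0.9,0],[-0.05,-1.2,0],[-0.1,-1.5,0]],"twist":[[2.1,-0.2,-2.1],[4.2,-0.4,-4.2],[6.3,-0.6,-6.4],[8.4,-0.8,-8.5],[10.5,-1,-10.6]]}';  python3 - <<'E'
from h import *
from station import telemetry
st=telemetry.read_state()
print(st["clock"],st["force"]);print(tipstate(st))
for p in (-12,-15,-18,-21,-24,-27): print(p,rel(*tgt(p,.010),st))
E
```

```text
clock: 8.6
eef_pos: [0.6178, 0.0271, 0.1876]
ee_rot: [0.091, 0.378, -0.072, 0.919]
force: [-1.4, 7.1, 3.1]
opening: -0.0002
8.6 [-1.38553365  7.07258262  3.0754723 ]
{'n': np.float64(10.0), 'rho': np.float64(57.9), 'phi': np.float64(-8.1), 'toolphi': np.float64(-9.1), 'xn': np.float64(1.0)}
-12 (array([-0.07, -0.39, -0.04]), array([ 2. , -0.2, -2. ]))
-15 (array([-0.15, -0.68, -0.09]), array([ 4.1, -0.4, -4.2]))
-18 (array([-0.24, -0.96, -0.15]), array([ 6.3, -0.6, -6.3]))
-21 (array([-0.34, -1.24, -0.22]), array([ 8.4, -0.8, -8.4]))
-24 (array([-0.44, -1.51, -0.31]), array([ 10.5,  -1. , -10.5]))
-27 (array([-0.56, -1.78, -0.4 ]), array([ 12.6,  -1.2, -12.7]))
```

```bash
python3 -m inch '{"claw":[255,255,255,255,255],"delta_pos":[[-0.07,-0.3,-0.04],[-0.15,-0.6,-0.1],[-0.25,-0.9,-0.15],[-0.35,-1.2,-0.22],[-0.45,-1.5,-0.3]],"twist":[[2.1,-0.2,-2.1],[4.2,-0.4,-4.2],[6.3,-0.6,-6.4],[8.4,-0.8,-8.5],[10.5,-1,-10.6]]}';  python3 - <<'E'
from h import *
from station import telemetry
st=telemetry.read_state()
print(st["clock"],st["force"]);print(tipstate(st))
for p in (-27,-30,-33,-36,-39,-40): print(p,rel(*tgt(p,.010),st))
E
```

```text
clock: 9.1
eef_pos: [0.6134, 0.0122, 0.1846]
ee_rot: [0.209, 0.365, -0.121, 0.899]
force: [-1.0, 7.3, 2.2]
opening: 0.0
9.1 [-0.9766525   7.27982133  2.24033522]
{'n': np.float64(10.1), 'rho': np.float64(57.9), 'phi': np.float64(-23.8), 'toolphi': np.float64(-24.1), 'xn': np.float64(1.0)}
-27 (array([-0.11, -0.29, -0.1 ]), array([ 2.1, -0.2, -2.1]))
-30 (array([-0.24, -0.54, -0.2 ]), array([ 4.2, -0.4, -4.2]))
-33 (array([-0.37, -0.79, -0.31]), array([ 6.3, -0.6, -6.3]))
-36 (array([-0.52, -1.03, -0.44]), array([ 8.4, -0.8, -8.4]))
-39 (array([-0.67, -1.26, -0.57]), array([ 10.5,  -1. , -10.5]))
-40 (array([-0.72, -1.33, -0.61]), array([ 11.2,  -1. , -11.3]))
```

```bash
python3 -m inch '{"claw":[255,255,255,255,255],"delta_pos":[[-0.11,-0.3,-0.1],[-0.25,-0.55,-0.2],[-0.4,-0.8,-0.32],[-0.53,-1.05,-0.45],[-0.7,-1.3,-0.6]],"twist":[[2.1,-0.2,-2.1],[4.2,-0.4,-4.2],[6.3,-0.6,-6.3],[8.4,-0.8,-8.4],[10.5,-1,-10.5]]}';  python3 - <<'E'
from h import *
s,st=pic("w10")
print(st["clock"],st["force"]);print(tipstate(st))
overlay(s,st,"pics/w10o.png",46)
print(rel(*tgt(-36,.010),st),rel(*tgt(-36,.035),st))
E
```

```text
clock: 9.6
eef_pos: [0.6066, -0.001, 0.1788]
ee_rot: [0.324, 0.346, -0.167, 0.864]
force: [-0.5, 6.3, 4.8]
opening: 0.0003
9.6 [-0.5086434   6.34155861  4.75109412]
{'n': np.float64(9.9), 'rho': np.float64(58.3), 'phi': np.float64(-39.5), 'toolphi': np.float64(-39.0), 'xn': np.float64(1.0)}
(array([0.16, 0.29, 0.14]), array([-2.1,  0.3,  2.1])) (array([-1.6 ,  0.45,  1.91]), array([-2.1,  0.3,  2.1]))
```

View pics/w10o.png

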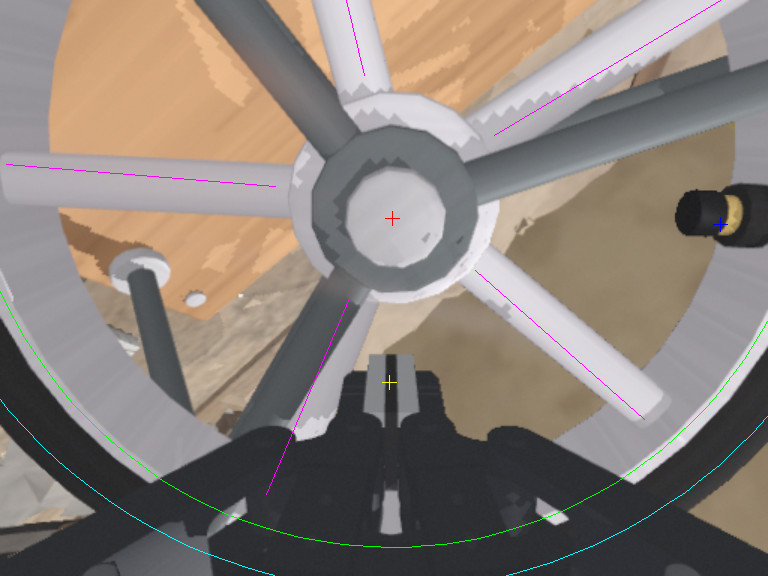

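```bash
python3 -m inch '{"claw":[255,255,255,255],"delta_pos":[[0.2,0.35,0.2],[-0.4,0.4,0.75],[-1.0,0.45,1.35],[-1.6,0.45,1.9]],"twist":[[-2.1,0.2,2.1],[-2.1,0.2,2.1],[-2.1,0.2,2.1],[-2.1,0.2,2.1]]}' && python3 -m inch '{"claw":[255,255,255,255,255],"delta_pos":[[0.4,0.6,0.25],[0.7,1.2,0.45],[0.9,1.8,0.6],[1.0,2.4,0.7],[1.15,3.0,0.75]],"twist":[[-4.5,0.4,4.5],[-9,0.8,9],[-13.5,1.3,13.6],[-18,1.7,18.1],[-22.5,2.1,22.6]]}';  python3 - <<'E'
from h import *
from station import telemetry
st=telemetry.read_state()
print(st["clock"],st["force"]);print(tipstate(st))
for p in (4,12,20,28,36,38): print(p,rel(*tgt(p,.035),st))
E
```

```text
clock: 10.05
eef_pos: [0.5895, 0.003, 0.1982]
ee_rot: [0.3, 0.35, -0.159, 0.873]
force: [0.6, 0.1, -0.0]
opening: -0.0001
clock: 10.55
eef_pos: [0.6013, 0.0332, 0.2057]
ee_rot: [0.046, 0.38, -0.055, 0.922]
force: [0.4, 0.3, 0.0]
opening: -0.0001
10.55 [0.36314814 0.29239464 0.04361669]
{'n': np.float64(34.9), 'rho': np.float64(58.2), 'phi': np.float64(-3.5), 'toolphi': np.float64(-3.6), 'xn': np.float64(1.0)}
4 (array([ 0.05,  0.76, -0.01]), array([-5.3,  0.5,  5.5]))
12 (array([ 0.04,  1.56, -0.09]), array([-10.9,   1.1,  11.1]))
20 (array([-0.05,  2.35, -0.24]), array([-16.6,   1.6,  16.8]))
28 (array([-0.21,  3.11, -0.48]), array([-22.2,   2.1,  22.4]))
36 (array([-0.45,  3.82, -0.78]), array([-27.8,   2.6,  28.1]))
38 (array([-0.52,  3.99, -0.87]), array([-29.3,   2.7,  29.5]))
```

```bash
python3 -m inch '{"claw":[255,255,255,255,255],"delta_pos":[[0.03,0.8,0],[0.02,1.6,-0.1],[-0.05,2.35,-0.25],[-0.2,3.1,-0.5],[-0.45,3.8,-0.8]],"twist":[[-5.4,0.5,5.5],[-11,1.1,11.1],[-16.6,1.6,16.8],[-22.2,2.1,22.4],[-27.8,2.6,28.1]]}';  python3 - <<'E'
from h import *
s,st=pic("w11")
print(st["clock"],st["force"]);print(tipstate(st))
overlay(s,st,"pics/w11o.png",47)
for p in (36,37,38): print(p,rel(*tgt(p,.010),st))
E
```

```text
clock: 11.05
eef_pos: [0.5968, 0.0714, 0.1976]
ee_rot: [-0.269, 0.376, 0.079, 0.883]
force: [-0.8, 0.9, 0.3]
opening: -0.0003
11.05 [-0.79076584  0.90942165  0.2747941 ]
{'n': np.float64(34.8), 'rho': np.float64(57.8), 'phi': np.float64(36.1), 'toolphi': np.float64(36.0), 'xn': np.float64(1.0)}
36 (array([ 1.76, -0.16, -1.74]), array([-0. ,  0. , -0.1]))
37 (array([ 1.73, -0.07, -1.78]), array([-0.7,  0.1,  0.6]))
38 (array([ 1.69,  0.01, -1.82]), array([-1.4,  0.1,  1.4]))
```

View pics/w11o.png

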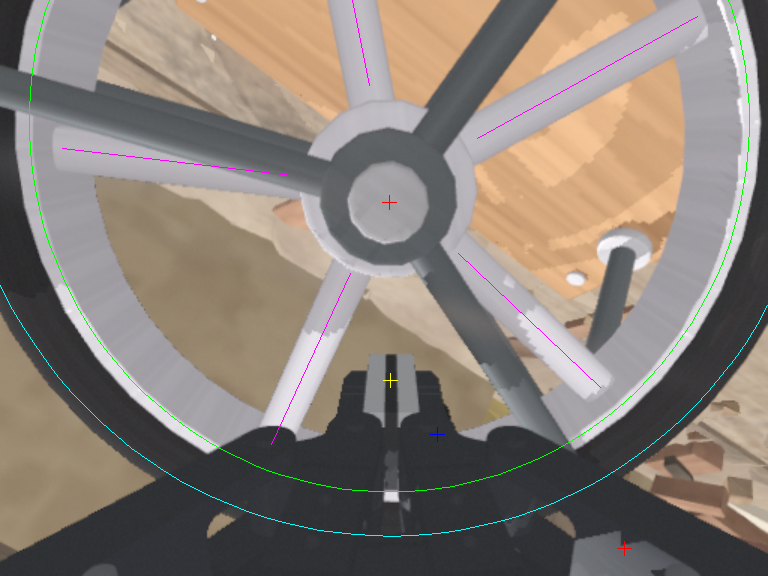

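Run:
```python
from h import *
s,st=pickle.load(open("w11.pkl","rb"))
print(rel(*tgt(37,.035,.055),st),rel(*tgt(37,.010,.055),st))
```

```text
(array([-0.22, -0.08, -0.18]), array([-0.7,  0.1,  0.6])) (array([ 1.54, -0.24, -1.95]), array([-0.7,  0.1,  0.6]))
```

```bash
python3 -m inch '{"claw":[255,255,255,255],"delta_pos":[[-0.2,-0.1,-0.2],[0.5,-0.15,-0.9],[1.0,-0.2,-1.4],[1.5,-0.25,-1.9]],"twist":[[-0.7,0.1,0.6],[-0.7,0.1,0.6],[-0.7,0.1,0.6],[-0.7,0.1,0.6]]}';  python3 - <<'E'
from h import *
s,st=pic("w12")
print(st["clock"],st["force"]);print(tipstate(st))
overlay(s,st,"pics/w12o.png",46.5)
for p in (33,30,27,24,21,18): print(p,rel(*tgt(p,.010,.055),st))
E
```

```text
clock: 11.5
eef_pos: [0.6128, 0.0681, 0.1776]
ee_rot: [-0.273, 0.377, 0.08, 0.881]
force: [0.8, -0.1, 0.6]
opening: -0.0001
11.5 [ 0.81677705 -0.07029262  0.55168709]
{'n': np.float64(9.2), 'rho': np.float64(54.5), 'phi': np.float64(36.2), 'toolphi': np.float64(36.6), 'xn': np.float64(1.0)}
33 (array([ 0.07, -0.23,  0.21]), array([ 2.6, -0.3, -2.5]))
30 (array([ 0.15, -0.49,  0.32]), array([ 4.7, -0.5, -4.6]))
27 (array([ 0.23, -0.75,  0.41]), array([ 6.8, -0.7, -6.7]))
24 (array([ 0.29, -1.01,  0.5 ]), array([ 8.9, -0.9, -8.8]))
21 (array([ 0.35, -1.29,  0.58]), array([ 11. ,  -1.1, -11. ]))
18 (array([ 0.39, -1.56,  0.65]), array([ 13.1,  -1.3, -13.1]))
```

View pics/w12o.png

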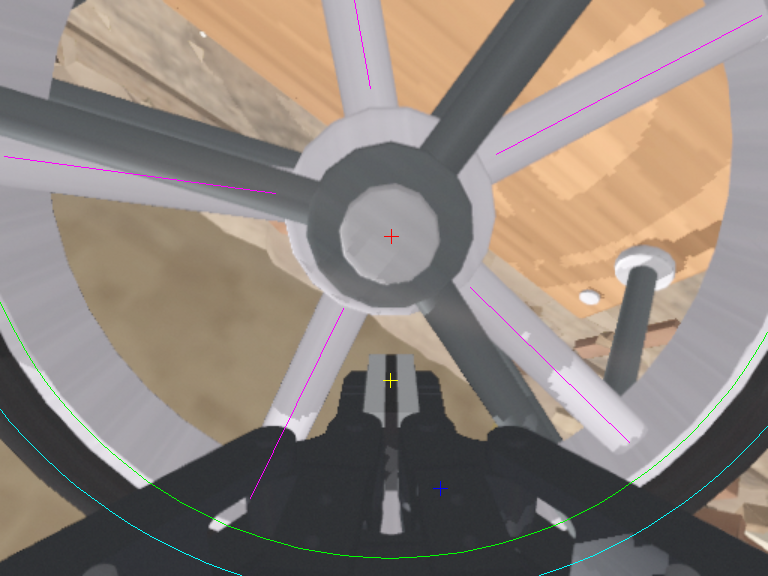

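```bash
python3 -m inch '{"claw":[255,255,255,255,255],"delta_pos":[[0.05,-0.25,0.15],[0.15,-0.5,0.3],[0.2,-0.75,0.4],[0.25,-1.0,0.48],[0.3,-1.3,0.55]],"twist":[[2.4,-0.2,-2.4],[4.7,-0.5,-4.6],[6.8,-0.7,-6.7],[8.9,-0.9,-8.8],[11,-1.1,-11]]}'
python3 - <<'E'
from h import *
from station import telemetry
st=telemetry.read_state()
print(st["clock"],st["force"]);print(tipstate(st))
for p in (18,15,12,9,6,3): print(p,rel(*tgt(p,.010,.055),st))
E
```

```text
clock: 12.05
eef_pos: [0.6153, 0.0566, 0.1835]
ee_rot: [-0.15, 0.383, 0.029, 0.911]
force: [0.9, 5.8, -0.3]
opening: -0.0001
12.05 [ 0.91311061  5.82794807 -0.29311757]
{'n': np.float64(10.8), 'rho': np.float64(54.9), 'phi': np.float64(22.5), 'toolphi': np.float64(21.0), 'xn': np.float64(1.0)}
18 (array([ 0.13, -0.41,  0.05]), array([ 2. , -0.2, -2.2]))
15 (array([ 0.16, -0.69,  0.11]), array([ 4.1, -0.4, -4.3]))
12 (array([ 0.19, -0.98,  0.16]), array([ 6.2, -0.5, -6.4]))
9 (array([ 0.2 , -1.26,  0.2 ]), array([ 8.3, -0.7, -8.6]))
6 (array([ 0.2 , -1.55,  0.22]), array([ 10.5,  -0.9, -10.7]))
3 (array([ 0.19, -1.84,  0.24]), array([ 12.6,  -1.1, -12.8]))
```

```bash
python3 -m inch '{"claw":[255,255,255,255,255],"delta_pos":[[0.05,-0.3,0.05],[0.1,-0.57,0.1],[0.15,-0.85,0.15],[0.17,-1.13,0.2],[0.17,-1.4,0.2]],"twist":[[2.1,-0.2,-2.1],[4.2,-0.4,-4.2],[6.3,-0.6,-6.4],[8.4,-0.7,-8.5],[10.5,-0.9,-10.7]]}';  python3 - <<'E'
from h import *
from station import telemetry
st=telemetry.read_state()
print(st["clock"],st["force"]);print(tipstate(st))
for p in (3,0,-3,-6,-9,-12): print(p,rel(*tgt(p,.010,.055),st))
E
```

```text
clock: 12.55
eef_pos: [0.6171, 0.0425, 0.1859]
ee_rot: [-0.03, 0.384, -0.022, 0.923]
force: [-1.2, 5.2, 4.6]
opening: 0.0001
12.55 [-1.16443986  5.18356872  4.58299042]
{'n': np.float64(10.3), 'rho': np.float64(55.0), 'phi': np.float64(7.4), 'toolphi': np.float64(5.9), 'xn': np.float64(1.0)}
3 (array([ 0.01, -0.43,  0.  ]), array([ 2.1, -0.2, -2.1]))
0 (array([-0.01, -0.71,  0.01]), array([ 4.2, -0.4, -4.2]))
-3 (array([-0.05, -1.  ,  0.  ]), array([ 6.3, -0.6, -6.3]))
-6 (array([-0.09, -1.28, -0.01]), array([ 8.4, -0.8, -8.5]))
-9 (array([-0.14, -1.57, -0.04]), array([ 10.5,  -1. , -10.6]))
-12 (array([-0.2 , -1.85, -0.08]), array([ 12.6,  -1.2, -12.7]))
```

```bash
python3 -m inch '{"claw":[255,255,255,255,255],"delta_pos":[[0,-0.3,0],[0,-0.57,0],[-0.05,-0.85,0],[-0.1,-1.13,0],[-0.1,-1.3,0]],"twist":[[2.1,-0.2,-2.1],[4.2,-0.4,-4.2],[6.3,-0.6,-6.3],[8.4,-0.8,-8.5],[9.5,-0.9,-9.6]]}';  python3 - <<'E'
from h import *
s,st=pic("w13")
print(st["clock"],st["force"]);print(tipstate(st))
overlay(s,st,"pics/w13o.png",8)
t,_=pic("t13");crop(t,"pics/t13.png",205,125,295,205,8)
for p in (-9,-10,-11,-12,-13,-14,-15): print(p,rel(*tgt(p,.010,.055),st))
E
```

```text
clock: 13.05
eef_pos: [0.6162, 0.0292, 0.186]
ee_rot: [0.078, 0.379, -0.068, 0.92]
force: [-3.2, 6.2, 4.7]
opening: -0.0001
13.05 [-3.1576975   6.19531962  4.66976733]
{'n': np.float64(10.2), 'rho': np.float64(55.2), 'phi': np.float64(-6.5), 'toolphi': np.float64(-7.6), 'xn': np.float64(1.0)}
-9 (array([-0.04, -0.24, -0.05]), array([ 1. , -0.1, -0.9]))
-10 (array([-0.06, -0.33, -0.06]), array([ 1.7, -0.2, -1.7]))
-11 (array([-0.08, -0.42, -0.07]), array([ 2.4, -0.2, -2.4]))
-12 (array([-0.11, -0.51, -0.08]), array([ 3.1, -0.3, -3.1]))
-13 (array([-0.13, -0.61, -0.1 ]), array([ 3.8, -0.3, -3.8]))
-14 (array([-0.15, -0.7 , -0.11]), array([ 4.5, -0.4, -4.5]))
-15 (array([-0.18, -0.79, -0.13]), array([ 5.2, -0.5, -5.2]))
```

View pics/w13o.png

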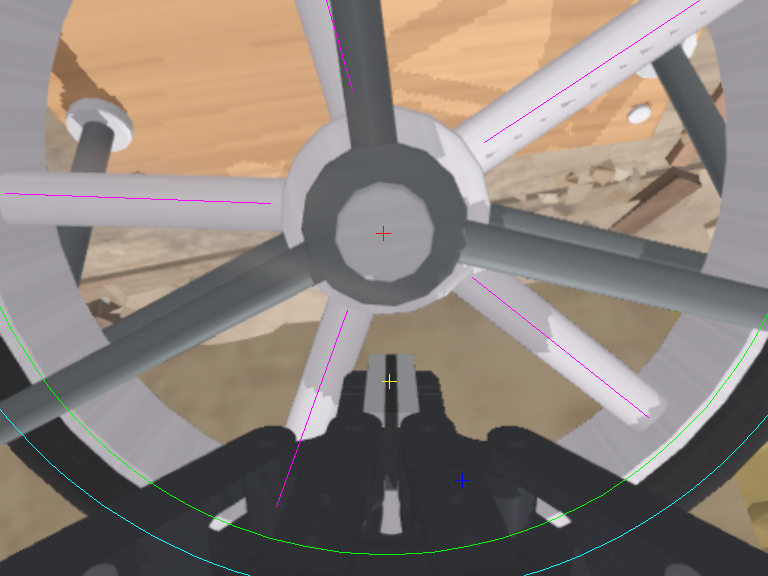

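View pics/t13.png

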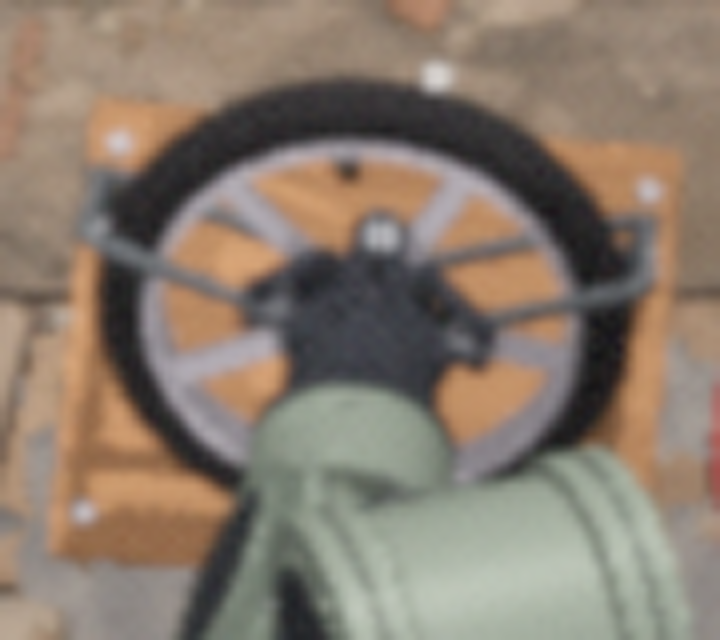

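```bash
python3 -m inch '{"claw":[255,255,255],"delta_pos":[[-0.05,-0.28,-0.03],[-0.1,-0.52,-0.06],[-0.1,-0.52,-0.06]],"twist":[[2.1,-0.2,-2.1],[4,-0.3,-4],[4,-0.3,-4]]}'
python3 - <<'E'
from h import *
s,st=pic("w14")
print(st["clock"],st["force"]);print(tipstate(st))
overlay(s,st,"pics/w14o.png",3)
for a in ((-8,.01),(-8,.03),(-8,.12)): print(a,rel(*tgt(*a,.055),st))
E
```

```text
clock: 13.45
eef_pos: [0.6151, 0.0237, 0.1852]
ee_rot: [0.124, 0.376, -0.087, 0.914]
force: [-1.9, 4.2, 4.4]
opening: 0.0005
13.45 [-1.89450111  4.16820317  4.37819448]
{'n': np.float64(10.1), 'rho': np.float64(55.1), 'phi': np.float64(-12.3), 'toolphi': np.float64(-13.3), 'xn': np.float64(1.0)}
(-8, 0.01) (array([0.09, 0.4 , 0.04]), array([-3.7,  0.2,  3.8]))
(-8, 0.03) (array([-1.32,  0.53,  1.45]), array([-3.7,  0.2,  3.8]))
(-8, 0.12) (array([-7.66,  1.11,  7.81]), array([-3.7,  0.2,  3.8]))
```

View pics/w14o.png

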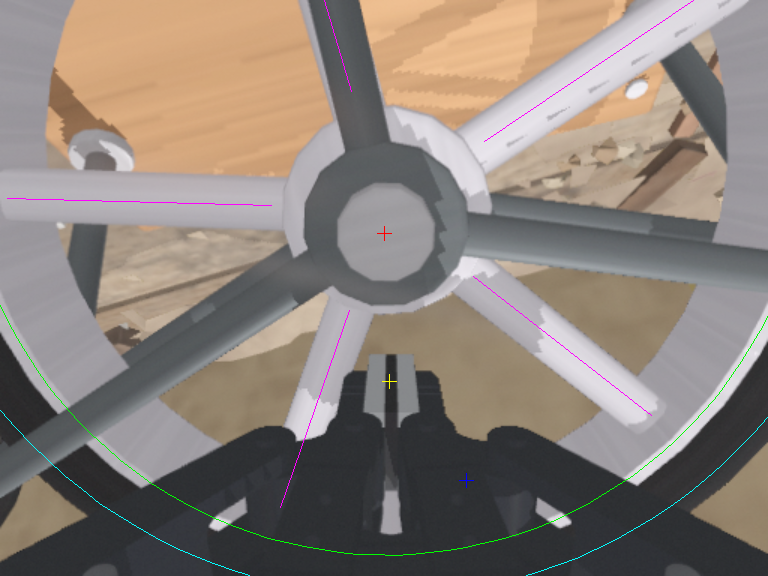

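```bash
python3 -m inch '{"claw":[255,255,255,255,255],"delta_pos":[[0.1,0.45,0.05],[-1.3,0.5,1.45],[-3.5,0.7,3.6],[-5.5,0.9,5.7],[-7.5,1.1,7.8]],"twist":[[-3.7,0.2,3.8],[-3.7,0.2,3.8],[-3.7,0.2,3.8],[-3.7,0.2,3.8],[-3.7,0.2,3.8]]}'
python3 - <<'E'
from h import *
from station import telemetry
st=telemetry.read_state();print(tipstate(st)); print(rel(*tgt(0,.17,.06),st))
E
```

```text
clock: 14.0
eef_pos: [0.539, 0.0342, 0.2635]
ee_rot: [0.08, 0.378, -0.069, 0.92]
force: [0.4, 0.4, 0.3]
opening: 0.0001
{'n': np.float64(119.7), 'rho': np.float64(55.6), 'phi': np.float64(-8.5), 'toolphi': np.float64(-7.8), 'xn': np.float64(1.0)}
(array([-3.11,  1.11,  3.91]), array([-5.4,  0.5,  5.6]))
```

```bash
python3 -m inch '{"claw":[255,255,255,255],"delta_pos":[[-1.5,0.5,1.9],[-3.1,1.1,3.9],[-3.1,1.1,3.9],[-3.1,1.1,3.9]],"twist":[[-3,0.2,3],[-5.4,0.5,5.6],[-5.4,0.5,5.6],[-5.4,0.5,5.6]]}'
python3 - <<'E'
from h import *
s,st=pic("w15")
print(st["clock"],tipstate(st))
overlay(s,st,"pics/w15o.png",3)
cv2.imwrite("pics/w15.png",cv2.resize(s["pixels"][:,:,::-1],None,fx=1.5,fy=1.5))
E
```

```text
clock: 14.4
eef_pos: [0.5092, 0.0455, 0.3023]
ee_rot: [0.018, 0.382, -0.042, 0.923]
force: [-0.2, 1.5, -1.2]
opening: -0.0003
14.4 {'n': np.float64(168.9), 'rho': np.float64(60.7), 'phi': np.float64(0.2), 'toolphi': np.float64(-0.1), 'xn': np.float64(1.0)}
```

View pics/w15o.png

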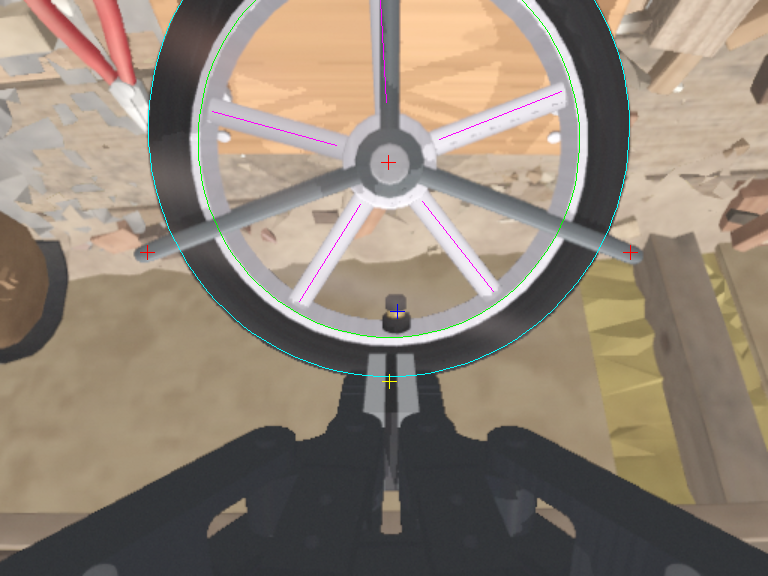

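```bash
cat >> h.py <<'E'
def polar(s,st,nz,r0,r1,name):
    a,n,u,l=frame(*np.load("pose.npy"))
    an=np.deg2rad(np.arange(-180,180,.25));rr=np.arange(r0,r1,.0005)
    A,Rr=np.meshgrid(an,rr)
    P=a+nz*n+(Rr*np.cos(A))[...,None]*u+(Rr*np.sin(A))[...,None]*l
    uv=proj(s,P.reshape(-1,3),st).reshape(*A.shape,2).astype(np.float32)
    im=cv2.remap(s["pixels"],uv[...,0],uv[...,1],cv2.INTER_LINEAR)
    cv2.imwrite(name,cv2.resize(im[::-1,::2,::-1],(720,max(60,len(rr)*3))))
    return im,np.rad2deg(an),rr
E
python3 - <<'E'
from h import *
s,st=pickle.load(open("w15.pkl","rb"))
polar(s,st,.006,.03,.11,"pics/p1.png");polar(s,st,.030,.03,.14,"pics/p2.png")
a=cv2.imread("pics/p1.png");b=cv2.imread("pics/p2.png");b=cv2.resize(b,(720,300));a=cv2.resize(a,(720,280));cv2.imwrite("pics/p.png",np.vstack([a,b]))
E
```

```text
(no output)
```

View pics/p.png

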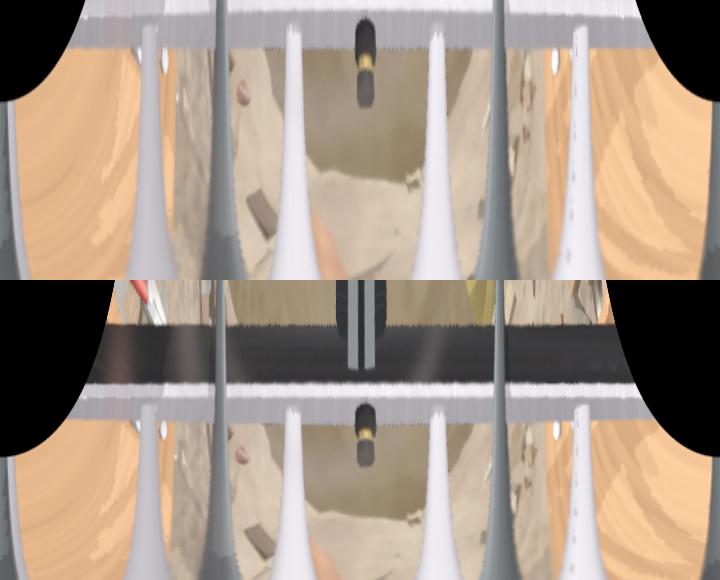

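```bash
cat >> h.py <<'E'
def measure(s,st):
    def centers(im,an,rr,ra,lo,hi,g):
        hs=cv2.cvtColor(im,cv2.COLOR_RGB2HSV);out=[]
        m=cv2.inRange(hs,lo,hi)
        for gg in g:
            v=[]
            for i in np.where((rr>ra[0])&(rr<ra[1]))[0]:
                k=(abs(an-gg)<13)&(m[i]>0)
                if k.sum()>8: v.append(an[k].mean())
            out.append(np.median(v) if v else np.nan)
        return np.array(out)
    im,an,rr=polar(s,st,.006,.03,.11,"/tmp/x.png")
    sp=centers(im,an,rr,(.065,.090),(100,0,125),(179,70,255),(-105.5,-33.5,38.5,110.5))
    im,an,rr=polar(s,st,.028,.03,.14,"/tmp/x.png")
    rd=centers(im,an,rr,(.105,.130),(70,12,70),(130,110,160),(-70,70))
    return sp,rd,(sp-[-108,-36,36,108]),(rd-[-70,70])
E
python3 - <<'E'
from h import *
s,st=pickle.load(open("w15.pkl","rb"))
for x in measure(s,st): print(x.round(2))
a,n,u,l=frame(*np.load("pose.npy"))
hs=cv2.cvtColor(s["pixels"],cv2.COLOR_RGB2HSV)
im,an,rr=polar(s,st,0,.03,.11,"/tmp/x.png")
g=cv2.cvtColor(im,cv2.COLOR_RGB2GRAY)
for i in np.where((rr>.08)&(rr<.1))[0][::5]:
    k=(abs(an-2)<12)&(g[i]<95); print(rr[i].round(4),an[k].mean().round(2),k.sum())
E
```

```text
[-105.25  -33.25   38.25  110.  ]
[-70.39  69.73]
[2.75 2.75 2.25 2.  ]
[-0.39 -0.27]
0.08 nan 0
0.0825 4.75 5
0.085 nan 0
0.0875 -0.25 9
0.09 2.01 22
0.0925 nan 0
0.095 2.12 13
0.0975 2.5 41<stdin>:9: RuntimeWarning: Mean of empty slice.
  ret = ret.dtype.type(ret / rcount)
```

Run:
```python
from h import *
from station import telemetry
st=telemetry.read_state()
print(tipstate(st))
Rm=tgt(-14,.0)[1]
for nz in (.10,.035,.01): print(nz,rel(tgt(-7,nz,.055)[0],Rm,st))
```

```text
{'n': np.float64(168.4), 'rho': np.float64(60.4), 'phi': np.float64(0.1), 'toolphi': np.float64(-0.1), 'xn': np.float64(1.0)}
0.1 (array([ 4.35, -1.08, -5.24]), array([ 9.8, -0.9, -9.9]))
0.035 (array([ 8.92, -1.5 , -9.84]), array([ 9.8, -0.9, -9.9]))
0.01 (array([ 10.68,  -1.66, -11.61]), array([ 9.8, -0.9, -9.9]))
```

```bash
python3 -m inch '{"claw":[255,255,255,255,255],"delta_pos":[[2.2,-0.6,-2.6],[4.35,-1.1,-5.2],[6,-1.25,-6.9],[7.5,-1.4,-8.4],[8.9,-1.5,-9.8]],"twist":[[5,-0.5,-5],[9.8,-0.9,-9.9],[9.8,-0.9,-9.9],[9.8,-0.9,-9.9],[9.8,-0.9,-9.9]]}'
python3 - <<'E'
from h import *
s,st=pic("w16")
print(st["clock"],st["force"],tipstate(st)); Rm=tgt(-14,.0)[1]
overlay(s,st,"pics/w16o.png",2.4)
print(rel(tgt(-7,.01,.055)[0],Rm,st))
E
```

```text
clock: 14.95
eef_pos: [0.5985, 0.0296, 0.2016]
ee_rot: [0.13, 0.375, -0.089, 0.914]
force: [0.4, 0.5, 0.5]
opening: -0.0001
14.95 [0.42038197 0.50218979 0.51386688] {'n': np.float64(33.7), 'rho': np.float64(53.9), 'phi': np.float64(-7.9), 'toolphi': np.float64(-14.1), 'xn': np.float64(1.0)}
(array([ 1.76, -0.09, -1.59]), array([-0. , -0.1,  0.1]))
```

View pics/w16o.png

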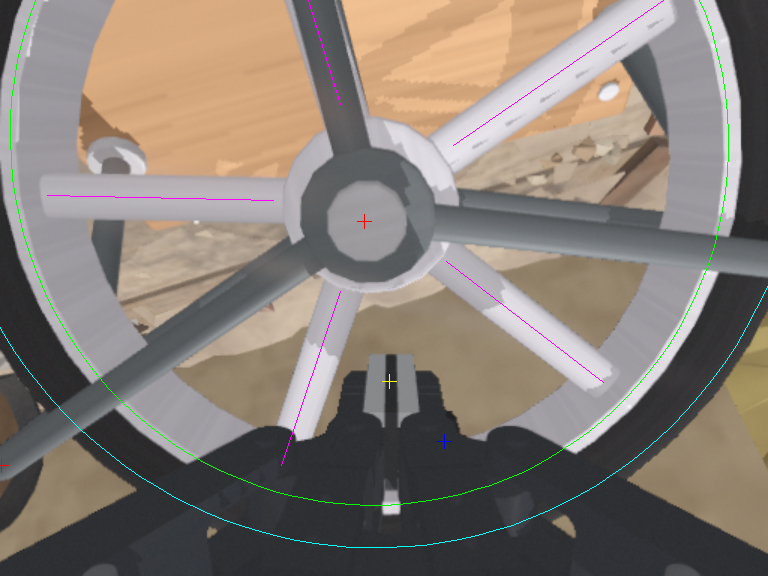

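```bash
python3 -m inch '{"claw":[255,255,255,255],"delta_pos":[[0.6,-0.03,-0.5],[1.2,-0.06,-1.0],[1.75,-0.05,-1.6],[1.75,-0.05,-1.6]],"twist":[[0,0,0],[0,0,0],[0,0,0],[0,0,0]]}'
python3 - <<'E'
from h import *
from station import telemetry
st=telemetry.read_state()
print(st["clock"],st["force"],tipstate(st)); Rm=tgt(-14,.0)[1]
for p in (-9,-11,-12,-13,-14,-15,-16): print(p,rel(tgt(p,.01,.055)[0],Rm,st)[0])
E
```

```text
clock: 15.4
eef_pos: [0.6157, 0.03, 0.1875]
ee_rot: [0.13, 0.374, -0.088, 0.914]
force: [0.2, -0.3, 1.4]
opening: -0.0001
15.4 [ 0.23814493 -0.33252864  1.38281957] {'n': np.float64(11.7), 'rho': np.float64(55.8), 'phi': np.float64(-5.6), 'toolphi': np.float64(-14.0), 'xn': np.float64(1.0)}
-9 [ 0.   -0.32 -0.2 ]
-11 [-0.04 -0.5  -0.23]
-12 [-0.06 -0.6  -0.24]
-13 [-0.08 -0.69 -0.26]
-14 [-0.11 -0.78 -0.27]
-15 [-0.13 -0.87 -0.29]
-16 [-0.16 -0.96 -0.31]
```

```bash
python3 -m inch '{"claw":[255,255,255,255,255],"delta_pos":[[0,-0.2,-0.1],[0,-0.4,-0.15],[-0.05,-0.55,-0.15],[-0.1,-0.7,-0.2],[-0.1,-0.8,-0.2]],"twist":[[0,0,0],[0,0,0],[0,0,0],[0,0,0],[0,0,0]]}'
python3 - <<'E'
from h import *
from station import telemetry
st=telemetry.read_state()
print(st["clock"],st["force"],tipstate(st)); Rm=tgt(-14,.0)[1]
for p in (-14,-15,-16): print(p,rel(tgt(p,.01,.055)[0],Rm,st)[0])
E
```

```text
clock: 15.9
eef_pos: [0.6144, 0.0226, 0.1863]
ee_rot: [0.13, 0.374, -0.087, 0.914]
force: [0.8, 6.0, 1.8]
opening: -0.0
15.9 [0.76708325 5.95034033 1.80155632] {'n': np.float64(11.2), 'rho': np.float64(55.7), 'phi': np.float64(-13.4), 'toolphi': np.float64(-13.9), 'xn': np.float64(1.0)}
-14 [ 0.02 -0.04 -0.15]
-15 [-0.   -0.14 -0.17]
-16 [-0.03 -0.23 -0.18]
```

```bash
python3 -m inch '{"claw":[255,255,255],"delta_pos":[[0,-0.06,-0.02],[-0.01,-0.11,-0.03],[-0.01,-0.11,-0.03]],"twist":[[0.5,0,-0.5],[0.5,0,-0.5],[0.5,0,-0.5]]}'
python3 - <<'E'
from h import *
from station import telemetry
st=telemetry.read_state()
print(st["clock"],st["force"],tipstate(st))
E
```

```text
clock: 16.2
eef_pos: [0.6142, 0.0217, 0.1859]
ee_rot: [0.135, 0.374, -0.09, 0.913]
force: [-0.6, 6.2, 1.6]
opening: 0.0003
16.2 [-0.60299895  6.17289745  1.57577697] {'n': np.float64(11.0), 'rho': np.float64(55.6), 'phi': np.float64(-14.4), 'toolphi': np.float64(-14.6), 'xn': np.float64(1.0)}
```

```bash
python3 -m inch '{"claw":[255,255,255,255,255],"delta_pos":[[0.1,0.5,0.05],[-1.3,0.6,1.45],[-3.5,0.8,3.6],[-5.5,1.0,5.7],[-7.5,1.2,7.8]],"twist":[[0,0,0],[-1,0,1],[-3,0.2,3],[-5,0.4,5],[-7,0.6,7]]}'
python3 - <<'E'
from h import *
from station import telemetry
st=telemetry.read_state();print(tipstate(st)); print(rel(*tgt(0,.17,.06),st))
E
```

```text
clock: 16.7
eef_pos: [0.5383, 0.033, 0.2644]
ee_rot: [0.055, 0.38, -0.058, 0.921]
force: [-0.0, 0.5, -0.4]
opening: 0.0002
{'n': np.float64(120.7), 'rho': np.float64(56.1), 'phi': np.float64(-9.8), 'toolphi': np.float64(-4.7), 'xn': np.float64(1.0)}
(array([-3.05,  1.24,  3.82]), array([-3.3,  0.3,  3.3]))
```

```bash
python3 -m inch '{"claw":[255,255,255,255],"delta_pos":[[-1.5,0.6,1.9],[-3.05,1.2,3.8],[-3.05,1.2,3.8],[-3.05,1.2,3.8]],"twist":[[-2,0.2,2],[-3.3,0.3,3.3],[-3.3,0.3,3.3],[-3.3,0.3,3.3]]}'
python3 - <<'E'
from h import *
s,st=pic("w17")
print(st["clock"],tipstate(st))
overlay(s,st,"pics/w17o.png",0)
for x in measure(s,st): print(x.round(2))
polar(s,st,.006,.03,.11,"pics/p1.png");polar(s,st,.030,.03,.14,"pics/p2.png")
a=cv2.imread("pics/p1.png");b=cv2.imread("pics/p2.png");b=cv2.resize(b,(720,300));a=cv2.resize(a,(720,280));im=np.vstack([a,b])
for x in (-108,-70,-36,0,36,70,108): cv2.line(im,(2*(x+180),0),(2*(x+180),580),(0,0,255),1)
cv2.imwrite("pics/p17.png",im)
t,_=pic("t17");crop(t,"pics/t17.png",205,125,295,205,6)
E
```

```text
clock: 17.1
eef_pos: [0.509, 0.0451, 0.3021]
ee_rot: [0.018, 0.381, -0.042, 0.923]
force: [0.5, 0.4, -1.0]
opening: 0.0004
17.1 {'n': np.float64(168.8), 'rho': np.float64(60.5), 'phi': np.float64(-0.1), 'toolphi': np.float64(-0.1), 'xn': np.float64(1.0)}
[-106.88  -34.75   36.62  108.5 ]
[-70.73  69.79]
[1.12 1.25 0.62 0.5 ]
[-0.73 -0.21]
```

View pics/w17o.png

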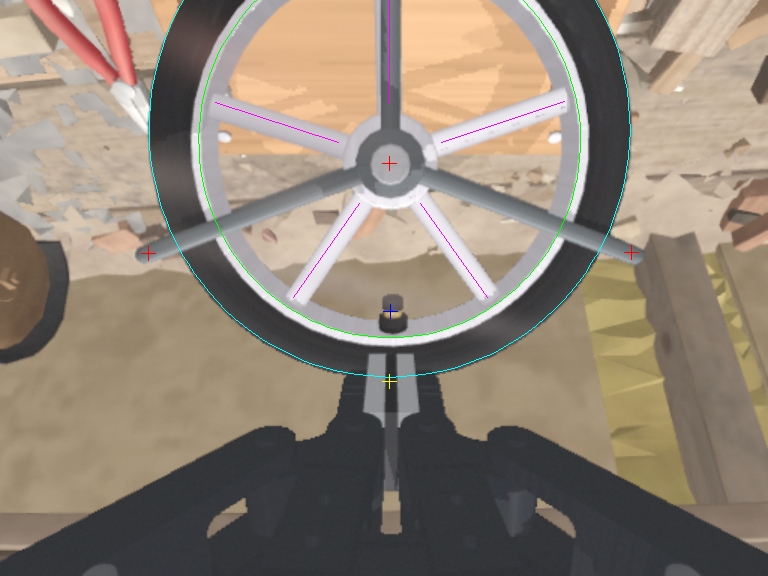

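View pics/p17.png

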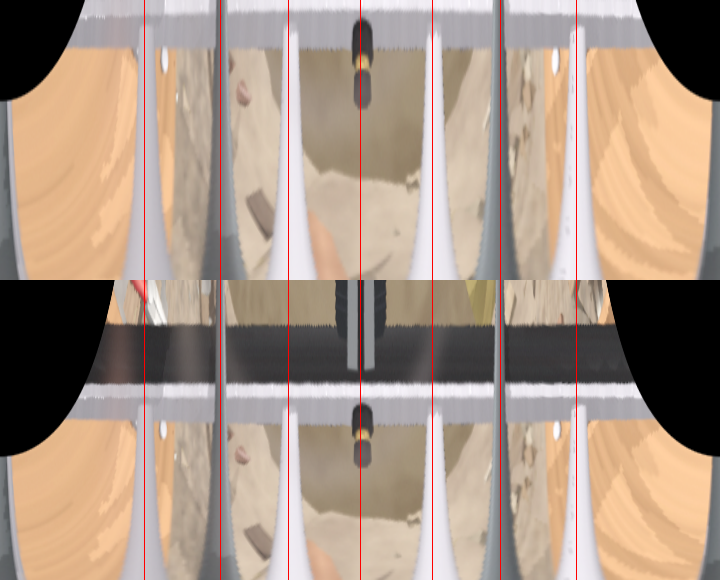

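View pics/t17.png

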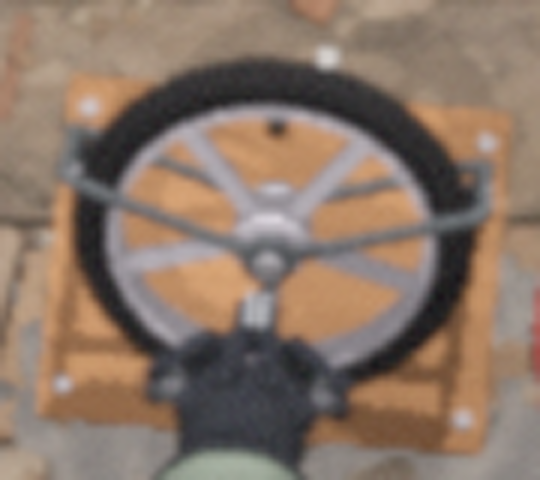

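Valve is about 1° left of top. I'll do one more small nudge the same way.

```bash
python3 -m inch '{"claw":[255,255,255,255,255],"delta_pos":[[2.2,-0.6,-2.6],[4.35,-1.1,-5.2],[6,-1.25,-6.9],[7.5,-1.4,-8.4],[8.9,-1.5,-9.8]],"twist":[[5,-0.5,-5],[10.3,-0.9,-10.4],[10.3,-0.9,-10.4],[10.3,-0.9,-10.4],[10.3,-0.9,-10.4]]}' && python3 -m inch '{"claw":[255,255,255,255],"delta_pos":[[0.6,-0.05,-0.55],[1.2,-0.1,-1.1],[1.75,-0.15,-1.7],[1.75,-0.15,-1.7]],"twist":[[0,0,0],[0,0,0],[0,0,0],[0,0,0]]}'
python3 - <<'E'
from h import *
from station import telemetry
st=telemetry.read_state()
print(st["clock"],st["force"],tipstate(st)); Rm=tgt(-14.6,.0)[1]
for p in (-9,-11,-13,-14,-15,-16): print(p,rel(tgt(p,.011,.0555)[0],Rm,st)[0])
E
```

```text
clock: 17.7
eef_pos: [0.5984, 0.0291, 0.2016]
ee_rot: [0.136, 0.375, -0.092, 0.913]
force: [0.6, 0.7, 1.1]
opening: -0.0004
clock: 18.1
eef_pos: [0.6155, 0.0283, 0.1863]
ee_rot: [0.136, 0.374, -0.091, 0.913]
force: [-0.5, -0.1, 0.6]
opening: 0.0001
18.1 [-0.54488682 -0.09837471  0.63007065] {'n': np.float64(10.9), 'rho': np.float64(55.1), 'phi': np.float64(-7.5), 'toolphi': np.float64(-14.8), 'xn': np.float64(1.0)}
-9 [-0.01 -0.15  0.02]
-11 [-0.05 -0.34 -0.  ]
-13 [-0.1  -0.52 -0.03]
-14 [-0.12 -0.62 -0.05]
-15 [-0.15 -0.71 -0.06]
-16 [-0.17 -0.8  -0.08]
```

```bash
python3 -m inch '{"claw":[255,255,255,255,255],"delta_pos":[[0,-0.2,0],[-0.05,-0.4,0],[-0.1,-0.6,-0.05],[-0.15,-0.72,-0.05],[-0.15,-0.78,-0.06]],"twist":[[0,0,0],[0,0,0],[0,0,0],[0.5,0,-0.5],[0.5,0,-0.5]]}'
python3 - <<'E'
from h import *
from station import telemetry
st=telemetry.read_state()
print(st["clock"],st["force"],tipstate(st))
E
```

```text
clock: 18.6
eef_pos: [0.6134, 0.0205, 0.1863]
ee_rot: [0.141, 0.374, -0.094, 0.912]
force: [-8.2, 1.6, 8.1]
opening: 0.0001
18.6 [-8.18400635  1.57480153  8.11197992] {'n': np.float64(11.8), 'rho': np.float64(55.8), 'phi': np.float64(-15.7), 'toolphi': np.float64(-15.5), 'xn': np.float64(1.0)}
```

Run:
```python
from h import *
s,st=pic("w18")
print(st["clock"],st["force"],tipstate(st));overlay(s,st,"pics/w18o.png",0)
```

```text
18.6 [-8.18400635  1.57480153  8.11197992] {'n': np.float64(11.8), 'rho': np.float64(55.8), 'phi': np.float64(-15.7), 'toolphi': np.float64(-15.5), 'xn': np.float64(1.0)}
```

View pics/w18o.png

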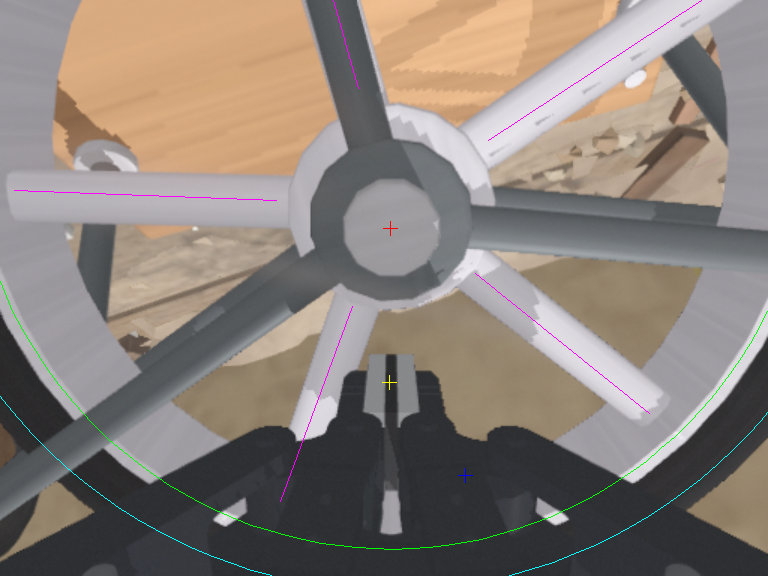

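```bash
python3 -m inch '{"claw":[255,255,255,255,255],"delta_pos":[[-0.2,0.2,0.3],[-1.3,0.6,1.45],[-3.5,0.8,3.6],[-5.5,1.0,5.7],[-7.5,1.2,7.8]],"twist":[[0,0,0],[-1,0,1],[-3,0.2,3],[-5,0.4,5],[-8,0.7,8]]}'  && python3 -m inch '{"claw":[255,255,255,255],"delta_pos":[[-1.5,0.6,1.9],[-3.05,1.3,3.8],[-3.05,1.3,3.8],[-3.05,1.3,3.8]],"twist":[[-2,0.2,2],[-3,0.3,3],[-3,0.3,3],[-3,0.3,3]]}'
python3 - <<'E'
from h import *
s,st=pic("w19")
print(st["clock"],tipstate(st))
for x in measure(s,st): print(x.round(2))
polar(s,st,.006,.03,.11,"pics/p1.png");polar(s,st,.030,.03,.14,"pics/p2.png")
a=cv2.imread("pics/p1.png");b=cv2.imread("pics/p2.png");b=cv2.resize(b,(720,300));a=cv2.resize(a,(720,280));im=np.vstack([a,b])
for x in (-108,-70,-36,0,36,70,108): cv2.line(im,(2*(x+180),0),(2*(x+180),580),(0,0,255),1)
cv2.imwrite("pics/p19.png",im)
overlay(s,st,"pics/w19o.png",0)
E
```

```text
clock: 19.15
eef_pos: [0.5378, 0.0326, 0.2649]
ee_rot: [0.05, 0.381, -0.056, 0.922]
force: [0.3, 0.9, 0.0]
opening: 0.0
clock: 19.55
eef_pos: [0.5084, 0.0458, 0.3026]
ee_rot: [0.016, 0.382, -0.042, 0.923]
force: [0.3, -0.2, 0.3]
opening: 0.0
19.55 {'n': np.float64(169.6), 'rho': np.float64(60.4), 'phi': np.float64(0.5), 'toolphi': np.float64(0.1), 'xn': np.float64(1.0)}
[-106.88  -34.75   36.69  108.5 ]
[-70.53  69.78]
[1.12 1.25 0.69 0.5 ]
[-0.53 -0.22]
```

View pics/p19.png

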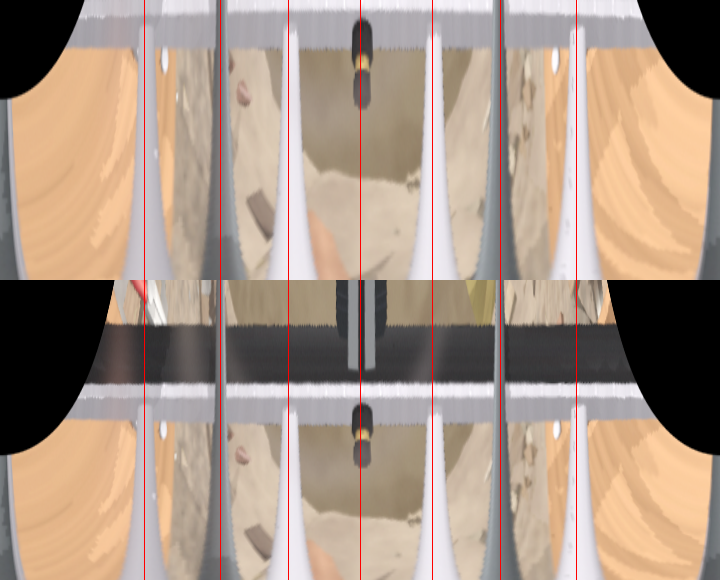

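View pics/w19o.png

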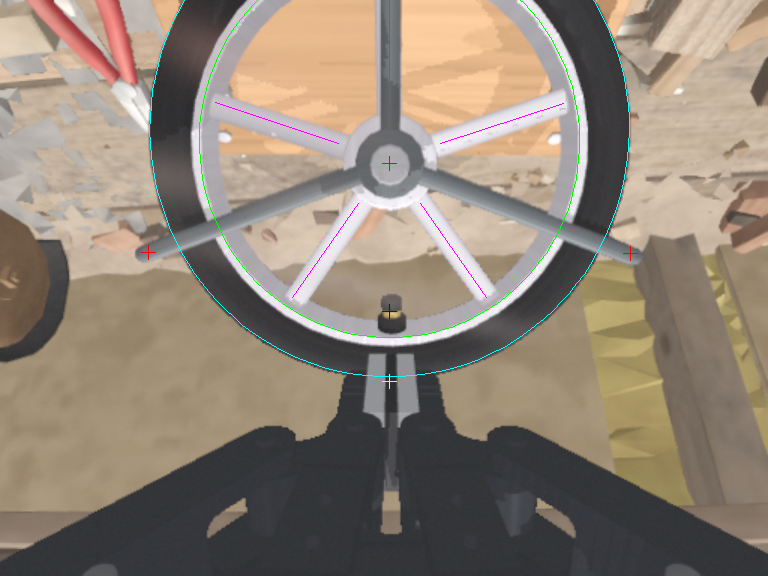

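```bash
python3 -m inch '{"claw":[255,255,255,255,255],"delta_pos":[[2.2,-0.6,-2.6],[4.35,-1.1,-5.2],[6,-1.25,-6.9],[7.5,-1.4,-8.4],[8.9,-1.5,-9.8]],"twist":[[5,-0.5,-5],[10.3,-0.9,-10.4],[10.3,-0.9,-10.4],[10.3,-0.9,-10.4],[10.3,-0.9,-10.4]]}' && python3 -m inch '{"claw":[255,255,255,255,255],"delta_pos":[[0.6,-0.05,-0.6],[1.2,-0.1,-1.2],[1.75,-0.15,-1.8],[2.15,-0.15,-2.2],[2.15,-0.15,-2.2]],"twist":[[0,0,0],[0,0,0],[0,0,0],[0,0,0],[0,0,0]]}'
python3 - <<'E'
from h import *
from station import telemetry
st=telemetry.read_state()
print(st["clock"],st["force"],tipstate(st)); Rm=tgt(-14.6,.0)[1]
for p in (-9,-11,-13,-14,-15,-16): print(p,rel(tgt(p,.006,.0555)[0],Rm,st)[0])
E
```

```text
clock: 20.1
eef_pos: [0.5979, 0.0297, 0.2019]
ee_rot: [0.134, 0.375, -0.092, 0.912]
force: [-0.0, -0.3, 0.2]
opening: -0.0001
clock: 20.6
eef_pos: [0.6189, 0.0291, 0.1819]
ee_rot: [0.134, 0.375, -0.091, 0.913]
force: [-0.3, -0.9, -0.3]
opening: -0.0004
20.6 [-0.29164377 -0.93216695 -0.34778277] {'n': np.float64(5.4), 'rho': np.float64(54.2), 'phi': np.float64(-6.4), 'toolphi': np.float64(-14.5), 'xn': np.float64(1.0)}
-9 [-0.01 -0.27  0.11]
-11 [-0.05 -0.46  0.09]
-13 [-0.09 -0.64  0.06]
-14 [-0.12 -0.73  0.04]
-15 [-0.14 -0.83  0.02]
-16 [-0.17 -0.92  0.01]
```

```bash
python3 -m inch '{"claw":[255,255,255,255,255],"delta_pos":[[0,-0.25,0.05],[-0.05,-0.45,0.05],[-0.1,-0.65,0.03],[-0.13,-0.8,0.02],[-0.14,-0.84,0.02]],"twist":[[0,0,0],[0,0,0],[0,0,0],[0.5,0,-0.5],[0.5,0,-0.5]]}'
python3 - <<'E'
from h import *
from station import telemetry
st=telemetry.read_state()
print(st["clock"],st["force"],tipstate(st))
E
```

```text
clock: 21.1
eef_pos: [0.6173, 0.0214, 0.1826]
ee_rot: [0.14, 0.374, -0.093, 0.912]
force: [0.3, 5.5, -0.6]
opening: -0.0001
21.1 [ 0.32992586  5.51280986 -0.62953362] {'n': np.float64(6.5), 'rho': np.float64(55.5), 'phi': np.float64(-14.4), 'toolphi': np.float64(-15.2), 'xn': np.float64(1.0)}
```

Clean sideways contact now; 1 mm further.

```bash
python3 -m inch '{"claw":[255,255,255],"delta_pos":[[-0.01,-0.06,0],[-0.02,-0.11,-0.01],[-0.02,-0.11,-0.01]],"twist":[[0,0,0],[0,0,0],[0,0,0]]}'
python3 - <<'E'
from h import *
from station import telemetry
st=telemetry.read_state()
print(st["clock"],st["force"],tipstate(st))
E
python3 -m inch '{"claw":[255,255,255,255,255],"delta_pos":[[0.1,0.5,0.05],[-1.3,0.6,1.45],[-3.5,0.8,3.6],[-5.5,1.0,5.7],[-7.5,1.2,7.8]],"twist":[[0,0,0],[-1,0,1],[-3,0.2,3],[-5,0.4,5],[-8,0.7,8]]}'  && python3 -m inch '{"claw":[255,255,255,255],"delta_pos":[[-1.7,0.6,2.1],[-3.4,1.3,4.2],[-3.4,1.3,4.2],[-3.4,1.3,4.2]],"twist":[[-2,0.2,2],[-3,0.3,3],[-3,0.3,3],[-3,0.3,3]]}'
python3 - <<'E'
from h import *
s,st=pic("w20")
print(st["clock"],tipstate(st))
for x in measure(s,st): print(x.round(2))
polar(s,st,.006,.03,.11,"pics/p1.png");polar(s,st,.030,.03,.14,"pics/p2.png")
a=cv2.imread("pics/p1.png");b=cv2.imread("pics/p2.png");b=cv2.resize(b,(720,300));a=cv2.resize(a,(720,280));im=np.vstack([a,b])
for x in (-108,-70,-36,0,36,70,108): cv2.line(im,(2*(x+180),0),(2*(x+180),580),(0,0,255),1)
cv2.imwrite("pics/p20.png",im)
E
```

```text
clock: 21.4
eef_pos: [0.6171, 0.0204, 0.1825]
ee_rot: [0.139, 0.374, -0.093, 0.912]
force: [1.2, 4.7, -0.6]
opening: 0.0
21.4 [ 1.1520802   4.66138513 -0.64829355] {'n': np.float64(6.5), 'rho': np.float64(55.6), 'phi': np.float64(-15.5), 'toolphi': np.float64(-15.2), 'xn': np.float64(1.0)}
clock: 21.9
eef_pos: [0.5412, 0.0316, 0.261]
ee_rot: [0.048, 0.381, -0.056, 0.921]
force: [0.0, 0.3, 0.4]
opening: 0.0001
clock: 22.3
eef_pos: [0.5084, 0.0448, 0.3027]
ee_rot: [0.014, 0.383, -0.042, 0.923]
force: [0.3, 0.4, 0.3]
opening: 0.0001
22.3 {'n': np.float64(169.6), 'rho': np.float64(60.5), 'phi': np.float64(-0.4), 'toolphi': np.float64(0.3), 'xn': np.float64(1.0)}
[-109.75  -37.75   33.62  105.5 ]
[-70.45  69.79]
[-1.75 -1.75 -2.38 -2.5 ]
[-0.45 -0.21]
```

View pics/p20.png

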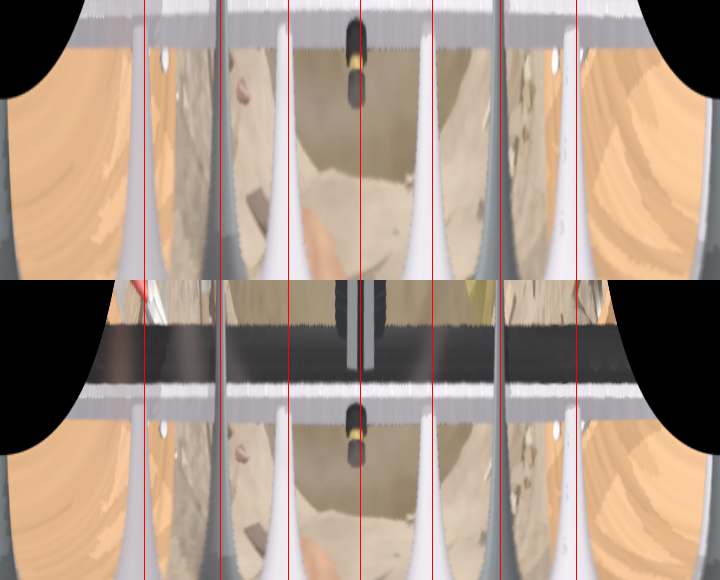

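The deeper finger contact carried the wheel about 2° past the top. I'll correct by pushing the other top spoke back from its right side.

Run:
```python
from h import *
from station import telemetry
st=telemetry.read_state()
print(tipstate(st)); Rm=tgt(13,.0)[1]
for nz in (.10,.035,.0065): print(nz,rel(tgt(5,nz,.0555)[0],Rm,st))
```

```text
{'n': np.float64(169.1), 'rho': np.float64(60.1), 'phi': np.float64(-0.7), 'toolphi': np.float64(0.3), 'xn': np.float64(1.0)}
0.1 (array([ 4.57,  0.14, -5.22]), array([-8.8,  0.7,  9.1]))
0.035 (array([ 9.15, -0.28, -9.82]), array([-8.8,  0.7,  9.1]))
0.0065 (array([ 11.16,  -0.47, -11.84]), array([-8.8,  0.7,  9.1]))
```

```bash
python3 -m inch '{"claw":[255,255,255,255,255],"delta_pos":[[2.3,0.1,-2.6],[4.5,0.1,-5.2],[6.1,0,-6.8],[7.6,-0.1,-8.3],[9.1,-0.3,-9.8]],"twist":[[-4.5,0.4,4.5],[-8.8,0.7,9.1],[-8.8,0.7,9.1],[-8.8,0.7,9.1],[-8.8,0.7,9.1]]}'
python3 - <<'E'
from h import *
s,st=pic("w21")
print(st["clock"],st["force"],tipstate(st)); Rm=tgt(13,.0)[1]
overlay(s,st,"pics/w21o.png",-2.1)
print(rel(tgt(5,.0065,.0555)[0],Rm,st))
E
```

```text
clock: 22.85
eef_pos: [0.5998, 0.0411, 0.202]
ee_rot: [-0.087, 0.385, 0.001, 0.919]
force: [0.2, 0.4, 0.4]
opening: 0.0003
22.85 [0.23928084 0.4002811  0.3819286 ] {'n': np.float64(33.8), 'rho': np.float64(54.0), 'phi': np.float64(4.4), 'toolphi': np.float64(13.0), 'xn': np.float64(1.0)}
(array([ 2.03, -0.12, -1.83]), array([-0. , -0.1,  0. ]))
```

View pics/w21o.png

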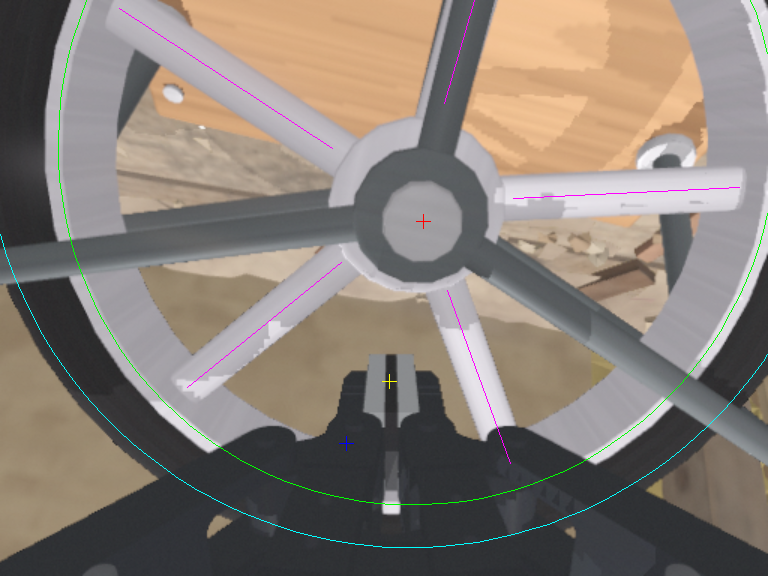

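```bash
python3 -m inch '{"claw":[255,255,255,255,255],"delta_pos":[[0.6,-0.03,-0.5],[1.2,-0.06,-1.0],[1.7,-0.1,-1.5],[2.0,-0.1,-1.85],[2.0,-0.1,-1.85]],"twist":[[0,0,0],[0,0,0],[0,0,0],[0,0,0],[0,0,0]]}'
python3 - <<'E'
from h import *
from station import telemetry
st=telemetry.read_state()
print(st["clock"],st["force"],tipstate(st)); Rm=tgt(13,.0)[1]
for p in (7,9,11,12,13,14): print(p,rel(tgt(p,.0065,.0555)[0],Rm,st)[0])
E
```

```text
clock: 23.4
eef_pos: [0.6193, 0.0406, 0.1855]
ee_rot: [-0.087, 0.384, 0.002, 0.919]
force: [-1.1, -0.1, -0.6]
opening: 0.0
23.4 [-1.13483547 -0.10963232 -0.56960176] {'n': np.float64(8.4), 'rho': np.float64(56.2), 'phi': np.float64(5.6), 'toolphi': np.float64(13.0), 'xn': np.float64(1.0)}
7 [ 0.08  0.12 -0.2 ]
9 [ 0.08  0.31 -0.22]
11 [ 0.08  0.5  -0.24]
12 [ 0.07  0.6  -0.25]
13 [ 0.06  0.7  -0.27]
14 [ 0.06  0.79 -0.28]
```

```bash
python3 -m inch '{"claw":[255,255,255,255,255],"delta_pos":[[0.08,0.15,-0.2],[0.08,0.3,-0.22],[0.08,0.5,-0.24],[0.08,0.62,-0.25],[0.08,0.62,-0.25]],"twist":[[0,0,0],[0,0,0],[0,0,0],[0,0,0],[0,0,0]]}'
python3 - <<'E'
from h import *
from station import telemetry
st=telemetry.read_state()
print(st["clock"],st["force"],tipstate(st))
E
```

```text
clock: 23.9
eef_pos: [0.6199, 0.0463, 0.1834]
ee_rot: [-0.088, 0.384, 0.001, 0.919]
force: [-1.0, -4.4, 0.5]
opening: -0.0
23.9 [-0.97667494 -4.41478669  0.50190363] {'n': np.float64(6.8), 'rho': np.float64(55.6), 'phi': np.float64(11.6), 'toolphi': np.float64(13.0), 'xn': np.float64(1.0)}
```

```bash
python3 -m inch '{"claw":[255,255,255],"delta_pos":[[0,0.07,-0.01],[0,0.13,-0.02],[0,0.13,-0.02]],"twist":[[0,0,0],[0,0,0],[0,0,0]]}'
python3 - <<'E'
from h import *
s,st=pic("w22")
print(st["clock"],st["force"],tipstate(st))
for x in measure(s,st): print(x.round(2))
s,st=pickle.load(open("w21.pkl","rb"))
for x in measure(s,st): print(x.round(2))
E
```

```text
clock: 24.2
eef_pos: [0.6199, 0.0475, 0.1832]
ee_rot: [-0.087, 0.384, 0.001, 0.919]
force: [-0.9, -5.0, 0.9]
opening: 0.0003
24.2 [-0.90678819 -4.95319961  0.9117542 ] {'n': np.float64(6.8), 'rho': np.float64(55.7), 'phi': np.float64(12.8), 'toolphi': np.float64(13.0), 'xn': np.float64(1.0)}
[-107.94  -36.     35.94  110.  ]
[  nan 69.38]
[ 0.06  0.   -0.06  2.  ]
[  nan -0.62]
[-109.88  -38.38   33.5   108.77]
[-69.88  69.62]
[-1.88 -2.38 -2.5   0.77]
[ 0.12 -0.38]
```

```bash
python3 -m inch '{"claw":[255,255,255,255,255],"delta_pos":[[0,-0.6,0],[-1.4,-0.5,1.4],[-3.5,-0.3,3.6],[-5.5,-0.2,5.7],[-7.7,-0.1,7.9]],"twist":[[0,0,0],[1,0,-1],[3,-0.2,-3],[5,-0.4,-5],[8,-0.7,-8]]}'  && python3 -m inch '{"claw":[255,255,255,255],"delta_pos":[[-1.7,0.1,2.0],[-3.4,0.3,4.0],[-3.4,0.3,4.0],[-3.4,0.3,4.0]],"twist":[[0,0,0],[0.8,0,-1],[0.8,0,-1],[0.8,0,-1]]}'
python3 - <<'E'
from h import *
s,st=pic("w23")
print(st["clock"],tipstate(st))
for x in measure(s,st): print(x.round(2))
polar(s,st,.006,.03,.11,"pics/p1.png");polar(s,st,.030,.03,.14,"pics/p2.png")
a=cv2.imread("pics/p1.png");b=cv2.imread("pics/p2.png");b=cv2.resize(b,(720,300));a=cv2.resize(a,(720,280));im=np.vstack([a,b])
for x in (-108,-70,-36,0,36,70,108): cv2.line(im,(2*(x+180),0),(2*(x+180),580),(0,0,255),1)
cv2.imwrite("pics/p23.png",im)
overlay(s,st,"pics/w23o.png",0)
s,_=pic("s23");cv2.imwrite("pics/s23.png",cv2.resize(s["pixels"][:,:,::-1],None,fx=1.5,fy=1.5))
t,_=pic("t23");crop(t,"pics/t23.png",205,125,295,205,6)
E
```

```text
clock: 24.75
eef_pos: [0.5421, 0.0472, 0.2627]
ee_rot: [0.005, 0.383, -0.036, 0.923]
force: [-0.2, 1.0, 0.8]
opening: -0.0
clock: 25.15
eef_pos: [0.5092, 0.0503, 0.3025]
ee_rot: [0.013, 0.383, -0.041, 0.923]
force: [0.6, 0.1, 0.4]
opening: -0.0002
25.15 {'n': np.float64(169.2), 'rho': np.float64(60.8), 'phi': np.float64(4.8), 'toolphi': np.float64(0.5), 'xn': np.float64(1.0)}
[-107.5   -35.38   36.    107.75]
[-70.84  69.79]
[ 0.5   0.62  0.   -0.25]
[-0.84 -0.21]
```

View pics/p23.png

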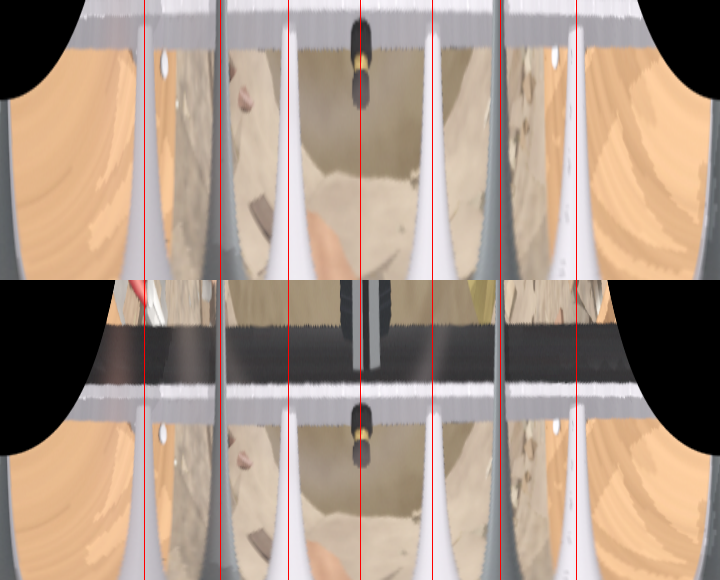

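View pics/w23o.png

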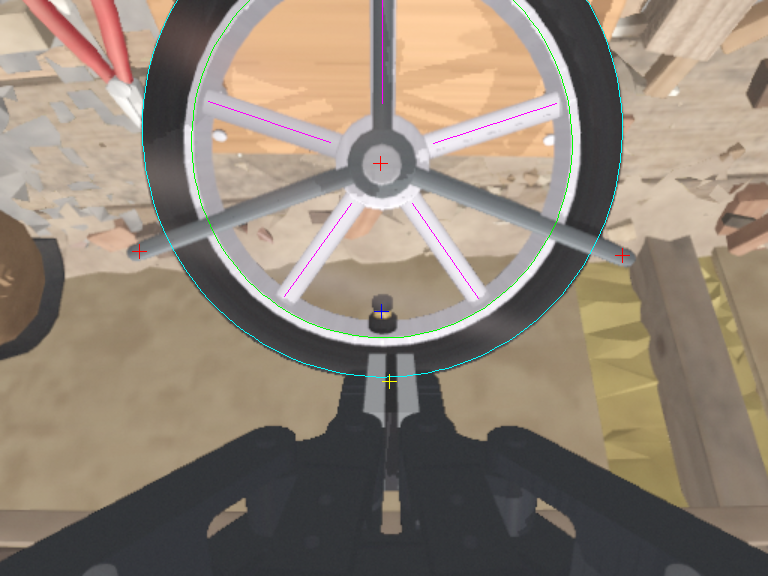

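View pics/s23.png

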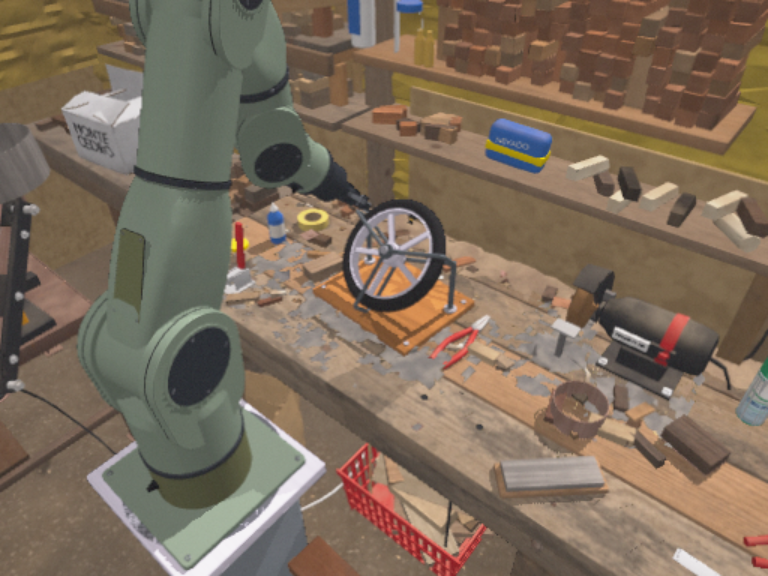

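The valve is straight above the axle, within about 0.5°. The stand and the things around it look unmoved in the scene view, and the gripper is about 15 cm clear. I'm handing in.

```bash
python3 -c "
from station import telemetry, close_job
st=telemetry.read_state();print(st['clock'],st['force'],abs(st['qd']).max())
print(close_job())"
```

```text
25.3 [-0.25521645  0.49875548  0.08543509] 0.0036045615496075514
the job is handed in; nothing more can be done
None
```

The valve stem is now at the top of the wheel, within about 0.2–0.7° of straight above the axle, and the job is handed in at 25.3 s. I pushed three spokes in turn with the closed fingertips, turning the wheel clockwise from about 171°. Three small nudges and one correction followed.

**Last checks:**
- **Angle:** the last wrist picture gave spoke offsets of +0.5, +0.6, 0.0 and −0.25°. The rods read −0.8 and −0.2°, so the valve sits slightly left of the top at most.
- **Surroundings:** the stand and the things around it look unmoved in the last scene picture.
- **Robot:** it was at rest, the force reading was near zero, and the gripper was about 15 cm clear of the wheel. Forces read between moves were about 5–8 N while pushing.

**What went wrong on the way:**
- **Second nudge:** a finger rode on the front of the spoke, giving about 11 N along the axle, and the wheel did not turn.
- **Third nudge:** it went about 2° past the top, so I pushed the other top spoke back from its right side.
- **Finger contact:** the pushes were partly made by the broader part of the fingers just behind the tips, not only by the pads.
- **Refused call:** one malformed move call was refused and nothing moved.

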